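Go / no-go check of an eccentric bush

ROBOT

A 7-joint arm with a two-finger parallel gripper is mounted at the origin on the work surface. World frame = base frame: x ahead of the robot, y to its left, z up, the work surface at z = 0. Lengths are in m, angles in rad, forces in N, time in s.
With the tool pointing down it reaches from about 0.425 to 0.875 m from the base axis. Payload 4.7 kg.
Tool frame: the origin (TCP) lies on the centre line of the jaws, within the pads' length; the fingertips stand ahead of it and the grasp point (between the pads) lies 8 mm behind it (ctrl.finger_overhang is the x of the fingertips in the tool frame, in m); x points along the fingers, z is the direction in which the jaws open and shut, and the axes are right-handed (so a half turn about x gives the same grasp; the last joint's range is limited). The gripper opens to 87 mm and grips with 3 to 60 N. Pads are 19 mm wide; open, the fingers measure 117 mm over their backs; the gripper's body (75 mm by 190 mm) begins 51 mm behind the grasp point.
Start: joints at [1.159, 0.321, -0.07, 1.45, 0.023, 1.371, -0.057], TCP at [0.268, -0.592, 0.234] pointing down, gripper open.
Joint ranges: [-2.86, 2.86], [-0.3, 2.09], [-1.38, 1.24], [0.06, 2.45], [-1.56, 4.7], [0.09, 2.05], [-2.69, 2.69]. Speed limits (rad/s): [2.57, 2.57, 3.14, 3.14, 3.14, 3.14, 3.14].

INTERFACE

Orientations are given as a rotation vector (axis times angle).
In Python, from bench import readout, viewer, job, nets, ctrl gives the robot as it stands.
- The arm moves only by the shell command python3 -m creep 'ROWS' [FORCE]. ROWS is JSON, a list of rows, each an object with "linear": the shift along the tool's x, y, z in m, a list of three; "twist": the turn, a rotation vector about the tool's x, y, z in degrees, a list of three; "fingers": the gripper's target within -1 to 1 (shut at 1, half-way at 0, fully open at -1). A call has 1 to 8 rows; each row is the pose to reach, as a shift and turn from the pose commanded when the call began, along the tool's axes at that moment; what a row does not reach only later rows make up. A row lasts 1/12 s, in which the tool goes at most 41.7 mm and 7.16 degrees, less where a joint would pass 70% of its speed; a pose out of reach is approached as far as the arm can. A call with a gripper value outside its range is refused whole. The fingers move at their own pace and stop on an object; FORCE is the grip in N (left out, the last holds). Time passes only in rows, so rows that repeat a pose let the fingers close. It gives the time, the measured TCP pose, the force and the opening at its end, in the units of the state.
- readout.get_state(): the state, without advancing time (a new reading comes with each control period).
- viewer.get_image(name): name is "scene" or "side" or "wrist"; returns (picture, depth): 400x640x3 uint8, red, green, blue; 400x640 float32, m along the optical axis (not along the pixel's ray), 0 where there is no reading.
- viewer.camera_params(name): a dict with "K" (3x3 intrinsics, pixels), "k1" (the pictures are not rectified: a ray, as slopes to the right and down, at radius r is drawn at 1 + k1 r^2 times it, then the intrinsics apply), "cam_to_world" (4x4, takes a point from camera to world coordinates). Camera axes: x right, y down, z forward; pixel columns grow to the right and rows downward; lengths in m; the calibration is good to about 2 mm. A picture is of the moment at which its call begins: read the wrist's pose just before it. camera_params takes no time and is no camera call; for the wrist camera it gives the pose at the moment of the call.
- job.close_job(): hands the job in, once; it reports no verdict.
Trained networks look in the newest picture that a camera, given by its name, has taken for a name from the list of things; names that differ only in an ending like _2 or _b are one class to them, and where a whole thing is asked for, a point or a joint stands for the part that bears it (a point fixed in the world has none). Each returns a list of dicts, best first, with "conf" (0 to 1); they miss things now and then, are a little off and sometimes report something else, mostly with a low value. They report only what shows in the picture. A call takes as long as a camera call. They do not tell look-alikes from the thing itself.
- nets.boxes_of(camera, label): "centre" ([x, y, z] in m, in world coordinates, good to about 4 mm: the middle of the surface that is visible of it).
- nets.place_of(camera, label): "centre" ([x, y, z] in m, in world coordinates, good to about 4 mm: a listed point, or the origin of a listed thing).
The state is a dict: "time": time; "joint_positions": joint angles; "qd": joint speeds; "joint_torque": joint torques, N m; "position": TCP position; "tool_rot": TCP orientation; "ft_force": force on the tool from outside, world axes, zero at the start; "torque": the same for the moment, N m; "grip_width": opening from 0.0 (shut) to 1.0 (fully open).
Only numpy, scipy, OpenCV 4.12 (cv2) and the standard library are available. Lean on these libraries where they do the work, as an engineer would, in place of code of your own. Each camera call takes 0.05 s, during which the arm holds its last target.

TASK

Check the bore of the eccentric bush in the vice with the thicker of the two plug gauges: gently slide its long go end in all the way, until the handle's shoulder meets the bush, then draw it out and press its short no-go end squarely into the mouth of the same bore, from either side, with about 10 N for a good second, to confirm that it is refused. Never force the gauge, and finish by laying it back, either way round, in its own place on the wooden rest, leaving the thin gauge and everything else where it was.

Things in the scene. Friction and masses are not known exactly. Their poses are not given: they have to be found in the camera images.
- vice: Small grey bench vice, fixed, foot 90 x 130 x 30 mm, jaws (80 mm wide along its x) up to 60 mm high; origin at the centre of its foot on the bench, z up. Holds an aluminium block 60 mm wide (x) and 36 mm thick (y: faces at y = -18 and +18 mm), top at 124 mm, with a round brass bush let in flush; neither moves.
- vice_mid (a point): Centre of the round brass bush (44 mm across), 95 mm above the bench, halfway through the block. The bush is eccentric: its one round bore, 21.5 mm across, right through along the vice's y and open on both faces, has its axis 5 mm off this point, sideways, above or below, in any direction (the bush was set at any angle and no pose tells which): find it by feel or sight.
- gauge: Thicker steel double-ended plug gauge, loose, about 0.25 kg, 114 mm long along its x, origin on its axis at mid-handle. Eight-sided handle 64 mm long, 26 mm across flats (facing +-y, +-z). Go end (+x): 32 mm long, 20 mm diameter. No-go end (-x): 18 mm long, 24 mm diameter. Starts level on the rest, axis 58 mm above the bench.
- gauge_go_tip (a point): Centre of the go end's front face, 64 mm from the gauge's origin along +x; its nose tapers over the last 3.5 mm to 17 mm diameter.
- gauge_go_shoulder (a point): Centre of the handle's end face at the root of the go end, 32 mm from the gauge's origin along +x; it meets the bush's face when the go end is home.
- gauge_nogo_tip (a point): Centre of the no-go end's front face, 50 mm from the gauge's origin along -x. The last 4 mm are a cone from 24 down to 18 mm diameter, so its nose enters the bore 2 to 3 mm and is then refused.
- rest: Fixed wooden gauge rest, 100 (x) x 170 (y) mm, base 12 mm thick; origin under its centre on the bench. Two cross walls 8 mm thick at x = -26 and +26 mm, 45 mm high, carry the handles; between them is room for fingers. Two places, at y = -45 and +45 mm, each between cheeks 36 mm apart and 57 mm high; a gauge lies along the rest's x in each.
- thin_gauge: The thinner plug gauge in the other place of the rest: 114 mm long, handle 20 mm across flats, ends 12 and 15 mm; origin at the middle of its handle, 55 mm above the bench. Not to be used.
- cutters: Side cutters with red and yellow handles, 165 mm long; bystander, origin at the pivot.
- strippers: Wire strippers with black handles, 165 mm long; bystander, origin at the pivot.
- battery_holder: Black battery holder, 65 x 35 x 18 mm; bystander, origin under its centre.
- pine_block: Small pine board, 110 x 70 x 20 mm; bystander, origin under its centre.
- pen: White and blue pen, 140 mm long; bystander.
- solder_reel: Reel of solder standing flat, 60 mm across, 40 mm high; bystander.
Mind the look-alikes: they are no part of the job. What is shaped like the vice but purple is not meant.

How it is judged:
By the outcome, as a careful person would: the job done as asked, in the order asked, and still so for the second after the job is handed in, with the robot touching nothing.
It also fails if it takes over 72 s, if anything falls off the work surface, if the arm or the gripper's body presses on something with over 40 N, if the wrist force passes 120 N, or if a joint passes its speed limit or range.

## Working session

There is one attempt and no reset: what is moved stays moved. The work goes in short steps, Python scripts to look and compute and a shell command to move; the robot and the scene stay as the last step left them, time stands still between calls to the robot, and variables do not carry over. Pictures are saved under pics/ and viewed, and the job is handed in when it is done.

```bash
ls; mkdir -p pics; cat > h.py <<'E'
import numpy as np, cv2
from scipy.spatial.transform import Rotation as R
from bench import readout, viewer, job, nets, ctrl
def shot(cam,fn=None):
    p=viewer.camera_params(cam); im,d=viewer.get_image(cam)
    if fn: cv2.imwrite('pics/'+fn,im[:,:,::-1])
    np.savez('last_'+cam,im=im,d=d,K=p['K'],k1=p['k1'],T=p['cam_to_world'])
    return im,d,p
def cloud(d,p):
    K=np.array(p['K']);T=np.array(p['cam_to_world']);k1=p['k1']
    v,u=np.mgrid[0:d.shape[0],0:d.shape[1]]
    xd=(u-K[0,2])/K[0,0];yd=(v-K[1,2])/K[1,1]
    x,y=xd.copy(),yd.copy()
    for _ in range(8):
        s=1+k1*(x*x+y*y);x=xd/s;y=yd/s
    P=np.stack([x*d,y*d,d],-1)
    return P@T[:3,:3].T+T[:3,3]
def project(X,p):
    K=np.array(p['K']);T=np.array(p['cam_to_world']);k1=p['k1']
    c=(np.asarray(X)-T[:3,3])@T[:3,:3]
    x=c[...,0]/c[...,2];y=c[...,1]/c[...,2];s=1+k1*(x*x+y*y)
    return np.stack([K[0,0]*x*s+K[0,2],K[1,1]*y*s+K[1,2]],-1)
def st():
    s=readout.get_state(); return s
def toolmove(target_pos,target_R=None):
    """shift in tool axes and twist deg to reach from measured pose"""
    s=st();Rm=R.from_rotvec(s['tool_rot']);
    l=Rm.inv().apply(np.array(target_pos)-s['position'])
    t=None if target_R is None else np.degrees((Rm.inv()*target_R).as_rotvec())
    return l,t
E
python3 - <<'E'
from h import *
s=st();print(s); print(ctrl.__dict__.keys() if hasattr(ctrl,'__dict__') else ctrl); print(ctrl.finger_overhang)
print(R.from_rotvec(s['tool_rot']).as_matrix().round(3))
for c in ['scene','side']:
    shot(c,c+'0.png')
    for n in ['vice','vice_mid','gauge','rest','thin_gauge','gauge_go_tip','gauge_nogo_tip']:
        print(c,n,[(np.round(r['centre'],3).tolist(),round(r['conf'],2)) for r in nets.place_of(c,n)])
E
```

```text
pics
{'time': 0.0, 'joint_positions': array([ 1.15910512,  0.32181894, -0.07010025,  1.45171573,  0.02262233,
        1.37078835, -0.05691876]), 'qd': array([ 0.00151739, -0.00034448, -0.00296612,  0.00088157,  0.0031279 ,
        0.00061298,  0.00150547]), 'joint_torque': array([ 1.40073048e-04, -4.91288352e+01, -4.03785277e-01, -3.12525558e+01,
       -6.38705771e-02,  4.37966001e-02,  1.70072376e-04]), 'position': array([ 0.26820678, -0.59148244,  0.23244381]), 'tool_rot': array([ 0.89107869,  1.38280467, -0.88951386]), 'ft_force': array([-0.17507613, -0.40374664,  0.32729919]), 'torque': array([-0.00238237,  0.00750007, -0.00700769]), 'grip_width': 1.0012830754779296}
dict_keys([])
0.011
[[-0.001  0.911  0.413]
 [ 0.002  0.413 -0.911]
 [-1.    -0.    -0.002]]
scene vice [([0.288, -0.191, 0.002], 0.97), ([0.568, 0.198, 0.002], 0.67), ([0.576, -0.158, 0.059], 0.34), ([0.376, -0.42, 0.006], 0.34)]
scene vice_mid [([0.563, 0.194, 0.097], 0.89), ([0.284, -0.189, 0.095], 0.86), ([0.537, -0.203, -0.001], 0.26)]
scene gauge [([0.543, -0.149, 0.056], 0.96)]
scene rest [([0.534, -0.199, -0.003], 0.8)]
scene thin_gauge [([0.528, -0.246, 0.052], 0.53), ([0.535, -0.202, -0.005], 0.33)]
scene gauge_go_tip [([0.606, -0.168, 0.059], 0.95)]
scene gauge_nogo_tip [([0.501, -0.142, 0.055], 0.92), ([0.536, -0.203, -0.003], 0.69)]
side vice [([0.562, 0.196, -0.0], 0.88), ([0.286, -0.197, -0.0], 0.7)]
side vice_mid [([0.28, -0.19, 0.094], 0.91), ([0.561, 0.194, 0.093], 0.75), ([0.542, -0.197, 0.002], 0.6)]
side gauge [([0.545, -0.157, 0.054], 0.7), ([0.698, -0.389, 0.003], 0.29)]
side rest [([0.574, -0.164, 0.06], 0.7), ([0.537, -0.202, -0.002], 0.68)]
side thin_gauge [([0.529, -0.241, 0.053], 0.71)]
side gauge_go_tip [([0.609, -0.169, 0.058], 0.62)]
side gauge_nogo_tip [([0.496, -0.143, 0.058], 0.7)]
```

View pics/scene0.png

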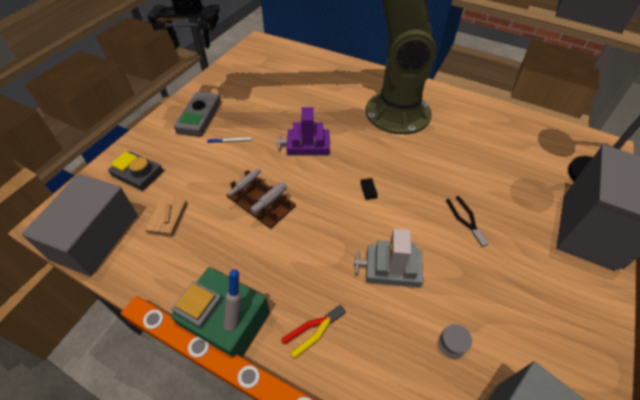

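View pics/side0.png

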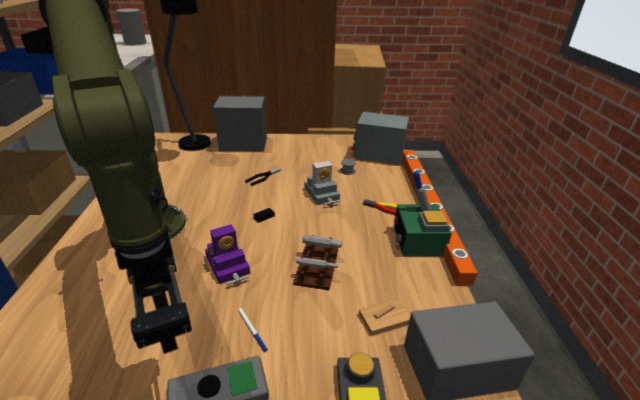

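```bash
python3 - <<'E'
from h import *
for c in ['scene','side']:
    f=np.load(f'last_{c}.npz');p=dict(K=f['K'],k1=float(f['k1']),cam_to_world=f['T']);W=cloud(f['d'],p)
    print(c,p['K'].round(1).tolist(),p['k1'],p['cam_to_world'].round(3).tolist())
    ok=f['d']>0
    def reg(cx,cy,r,z0,z1,nm):
        m=ok&(np.hypot(W[...,0]-cx,W[...,1]-cy)<r)&(W[...,2]>z0)&(W[...,2]<z1)
        P=W[m]
        if len(P)<5: print(nm,len(P));return
        rect=cv2.minAreaRect(P[:,:2].astype(np.float32)*1000)
        print(nm,len(P),P.mean(0).round(4),rect, np.percentile(P[:,2],[5,50,95]).round(4))
    reg(.563,.196,.06,.117,.135,'blocktop')
    reg(.563,.196,.1,.024,.036,'foot')
    reg(.563,.196,.1,.052,.066,'jaws')
    reg(.544,-.152,.08,.062,.08,'gaugetop')
    reg(.535,-.2,.12,.006,.016,'restbase')
    im=f['im']
    if c=='side': cv2.imwrite('pics/sidecrop.png',cv2.resize(im[140:300,200:360,::-1],None,fx=3.7,fy=3.7,interpolation=cv2.INTER_CUBIC))
    else: cv2.imwrite('pics/scenecrop.png',cv2.resize(im[150:290,220:440,::-1],None,fx=3.6,fy=3.6,interpolation=cv2.INTER_CUBIC))
E
```

```text
scene [[383.1, 0.0, 318.6], [0.0, 383.1, 202.0], [0.0, 0.0, 1.0]] -0.06623443123871221 [[-0.463, 0.693, -0.552, 1.044], [0.886, 0.363, -0.288, 0.245], [0.001, -0.623, -0.782, 0.817], [0.0, 0.0, 0.0, 1.0]]
blocktop 439 [0.5661 0.1972 0.1232] ((563.8665161132812, 197.07400512695312), (63.45148468017578, 36.80093002319336), 21.26386833190918) [0.1199 0.1235 0.1256]
foot 719 [0.5829 0.1948 0.0291] ((570.443359375, 185.381591796875), (92.13091278076172, 155.07638549804688), 19.89614486694336) [0.0253 0.0292 0.0324]
jaws 722 [0.5723 0.1954 0.0591] ((564.6160888671875, 197.72618103027344), (82.01695251464844, 93.285888671875), 20.96425437927246) [0.0561 0.0592 0.0617]
gaugetop 292 [ 0.5549 -0.1518  0.0668] ((555.1612548828125, -154.22695922851562), (27.77703094482422, 112.29327392578125), 79.04734802246094) [0.0626 0.0669 0.0706]
restbase 829 [ 0.556  -0.1819  0.0105] ((539.6295166015625, -195.56240844726562), (170.2423553466797, 102.4820556640625), 77.88311004638672) [0.0075 0.0105 0.0137]
side [[393.5, 0.0, 313.8], [0.0, 393.5, 203.5], [0.0, 0.0, 1.0]] 0.0197311220453221 [[1.0, 0.003, 0.0
[... 191 characters left out ...]
9258, 40.78474044799805), 24.450889587402344) [0.1199 0.1246 0.1274]
foot 205 [0.5643 0.1558 0.0303] ((550.4616088867188, 165.14694213867188), (86.07682800292969, 151.48580932617188), 63.3594856262207) [0.0251 0.0307 0.0345]
jaws 193 [0.5643 0.1693 0.0597] ((564.9596557617188, 192.55859375), (82.8347396850586, 94.75880432128906), 20.886363983154297) [0.0531 0.0605 0.0641]
gaugetop 236 [ 0.5511 -0.1617  0.0685] ((552.4326171875, -161.11941528320312), (22.719785690307617, 113.31795501708984), 76.4378662109375) [0.0629 0.0684 0.0734]
restbase 907 [ 0.5386 -0.2166  0.013 ] ((538.0721435546875, -200.52578735351562), (173.58631896972656, 99.9112319946289), 78.16014862060547) [0.0095 0.0132 0.0154]
```

View pics/sidecrop.png

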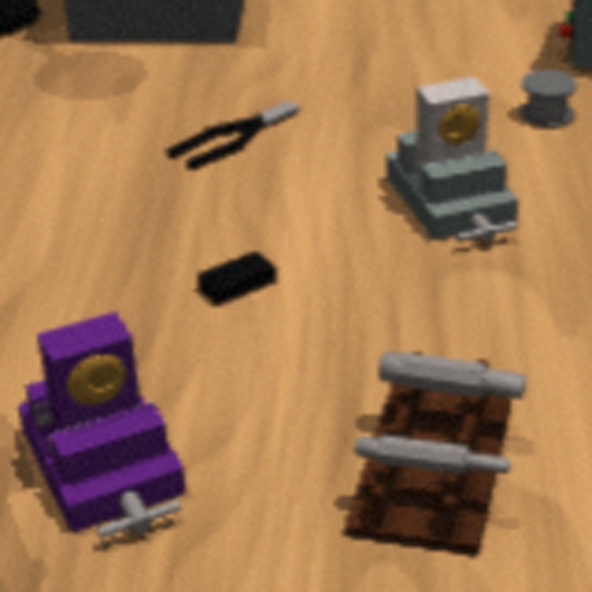

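View pics/scenecrop.png

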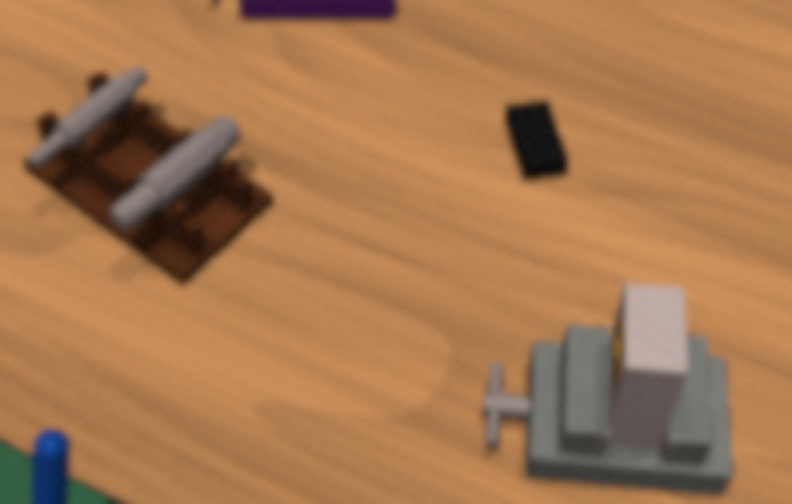

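```bash
python3 - <<'E'
from h import *
im,d,p=shot('wrist','w0.png')
s=st();Rm=R.from_rotvec(s['tool_rot']).as_matrix()
T=p['cam_to_world'];print(p['K'],p['k1']);print('cam in tool',(Rm.T@(T[:3,3]-s['position'])).round(4));print((Rm.T@T[:3,:3]).round(3))
yaw=np.radians(-102);z=np.array([np.cos(yaw),np.sin(yaw),0]);x=np.array([0,0,-1.]);y=np.cross(z,x)
Rt=R.from_matrix(np.c_[x,y,z])
print(toolmove([.547,-.155,.25],Rt))
E
```

```text
[[303.03254787   0.         317.65578229]
 [  0.         303.03254787 199.0910985 ]
 [  0.           0.           1.        ]] -0.05709552833469861
cam in tool [-0.1518  0.0755  0.001 ]
[[ 0.001 -0.275  0.961]
 [-0.001 -0.961 -0.275]
 [ 1.    -0.001 -0.001]]
(array([-0.01644548,  0.43416107, -0.28290458]), array([3.63991999e+01, 8.74436876e-03, 3.15654835e-04]))
```

View pics/w0.png

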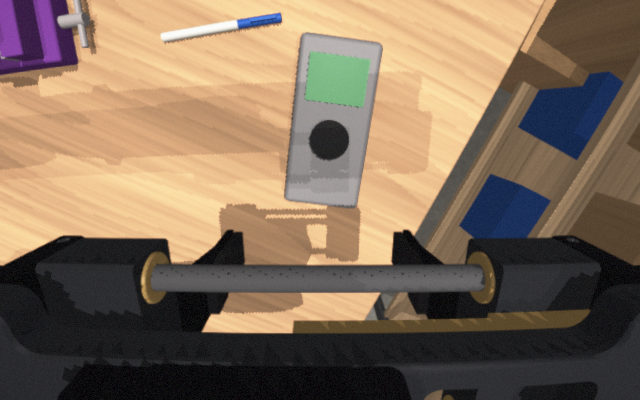

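```bash
cat >> h.py <<'E'
def down(yawdeg):
    a=np.radians(yawdeg);z=np.array([np.cos(a),np.sin(a),0]);x=np.array([0,0,-1.]);return R.from_matrix(np.c_[x,np.cross(z,x),z])
E
python3 - <<'E'
from h import *
print(toolmove([.547,-.155,.25],down(78)))
E
```

```text
(array([-0.01644548,  0.43416107, -0.28290458]), array([-1.43600800e+02, -4.09427453e-04,  1.13420871e-02]))
```

```bash
python3 -m creep '[{"linear":[-0.02,0.02,-0.015],"twist":[-6,0,0],"fingers":-0.2},{"linear":[-0.02,0.05,-0.03],"twist":[-13,0,0],"fingers":-0.2},{"linear":[-0.02,0.08,-0.05],"twist":[-20,0,0],"fingers":-0.2},{"linear":[-0.02,0.11,-0.07],"twist":[-27,0,0],"fingers":-0.2},{"linear":[-0.02,0.14,-0.09],"twist":[-34,0,0],"fingers":-0.2},{"linear":[-0.02,0.17,-0.11],"twist":[-41,0,0],"fingers":-0.2},{"linear":[-0.02,0.2,-0.13],"twist":[-48,0,0],"fingers":-0.2},{"linear":[-0.02,0.23,-0.15],"twist":[-55,0,0],"fingers":-0.2}]' 20; python3 -c "
from h import *
print(toolmove([.547,-.155,.25],down(78)))"
```

```text
time: 1.52
position: [0.4166, -0.3588, 0.2539]
tool_rot: [0.14, 1.566, -0.141]
ft_force: [0.9, -0.1, 0.2]
grip_width: 0.608
(array([0.00374192, 0.22381084, 0.09194566]), array([-8.82668787e+01, -9.15127586e-03,  5.09184596e-02]))
```

```bash
python3 -m creep '[{"linear":[0,0.03,0.012],"twist":[-7,0,0],"fingers":-0.2},{"linear":[0,0.06,0.025],"twist":[-14,0,0],"fingers":-0.2},{"linear":[0,0.09,0.038],"twist":[-21,0,0],"fingers":-0.2},{"linear":[0,0.12,0.05],"twist":[-28,0,0],"fingers":-0.2},{"linear":[0,0.15,0.062],"twist":[-35,0,0],"fingers":-0.2},{"linear":[0,0.18,0.074],"twist":[-42,0,0],"fingers":-0.2},{"linear":[0,0.205,0.085],"twist":[-49,0,0],"fingers":-0.2},{"linear":[0.0,0.222,0.09],"twist":[-56,0,0],"fingers":-0.2}]'; python3 -c "
from h import *
print(toolmove([.547,-.155,.25],down(78)))"
```

```text
time: 2.18
position: [0.547, -0.1551, 0.2539]
tool_rot: [-0.626, 1.477, 0.627]
ft_force: [-0.4, 0.3, 0.1]
grip_width: 0.599
(array([3.88244711e-03, 7.90925718e-05, 1.18793968e-04]), array([-32.04446569,   0.09455944,   0.04814656]))
```

```bash
python3 -m creep '[{"linear":[0,0,0],"twist":[-7,0,0],"fingers":-0.2},{"linear":[0,0,0],"twist":[-14,0,0],"fingers":-0.2},{"linear":[0,0,0],"twist":[-21,0,0],"fingers":-0.2},{"linear":[0,0,0],"twist":[-28,0,0],"fingers":-0.2},{"linear":[0,0,0],"twist":[-32,0,0],"fingers":-0.2},{"linear":[0,0,0],"twist":[-32,0,0],"fingers":-0.2}]'; python3 - <<'E'
from h import *
im,d,p=shot('wrist','w1.png')
for n in ['gauge','gauge_go_tip','gauge_nogo_tip','gauge_go_shoulder','rest','thin_gauge']:
    print(n,[(np.round(r['centre'],4).tolist(),round(r['conf'],2)) for r in nets.place_of('wrist',n)][:2])
W=cloud(d,p);print(st()['position'],R.from_rotvec(st()['tool_rot']).as_matrix().round(3).tolist())
for nm,cx,cy,r,z0,z1 in [('gauge',.547,-.155,.075,.064,.085),('rest',.538,-.199,.12,.006,.018)]:
    m=(d>0)&(np.hypot(W[...,0]-cx,W[...,1]-cy)<r)&(W[...,2]>z0)&(W[...,2]<z1)
    P=W[m];print(nm,len(P),P.mean(0),cv2.minAreaRect(P[:,:2].astype(np.float32)*1000),np.percentile(P[:,2],[5,50,95]))
    c=np.cov(P[:,:2].T);w,v=np.linalg.eigh(c);print(np.degrees(np.arctan2(v[1,1],v[0,1])))
E
```

```text
time: 2.68
position: [0.5453, -0.1588, 0.2536]
tool_rot: [-1.047, 1.305, 1.047]
ft_force: [-0.6, 0.3, 0.3]
grip_width: 0.596
gauge [([0.5479, -0.1581, 0.0557], 0.68)]
gauge_go_tip [([0.6102, -0.1696, 0.0593], 0.96), ([0.5632, 0.1942, -0.0018], 0.34)]
gauge_nogo_tip [([0.4975, -0.1449, 0.0576], 0.6)]
gauge_go_shoulder [([0.5762, -0.1633, 0.056], 0.84)]
rest [([0.5371, -0.1982, -0.003], 0.59)]
thin_gauge [([0.5346, -0.2442, 0.0558], 0.96)]
[ 0.54527004 -0.15871985  0.25356707] [[0.0, -0.976, 0.219], [-0.0, 0.219, 0.976], [-1.0, -0.0, -0.0]]
gauge 1858 [ 0.54824884 -0.15544161  0.06904339] ((553.9148559570312, -156.33363342285156), (25.12230682373047, 113.98790740966797), 77.09362030029297) [0.06482137 0.06915878 0.07246985]
167.02656391935338
rest 4773 [ 0.53081696 -0.19715367  0.01269443] ((538.8003540039062, -199.01361083984375), (170.04881286621094, 100.57450103759766), 77.88740539550781) [0.01125764 0.01268782 0.01415646]
76.24363635807079
```

View pics/w1.png

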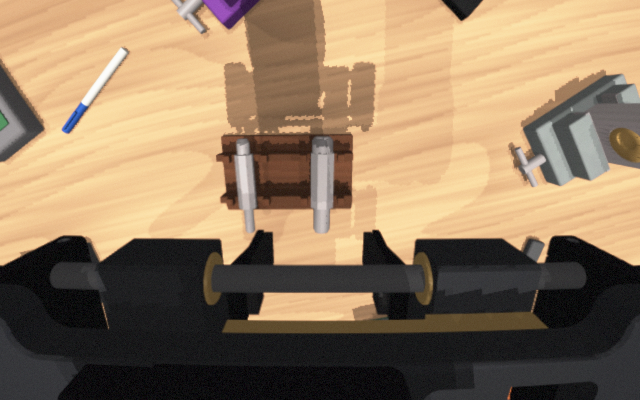

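```bash
python3 -c "
from h import *
print(toolmove([.547,-.155,.05],down(77.5)))"
```

```text
(array([ 0.20356663, -0.00086652,  0.00403205]), array([-0.14663529, -0.00667217,  0.0019764 ]))
```

```bash
python3 -m creep '[{"linear":[0.03,-0.001,0.004],"twist":[0,0,0],"fingers":-0.2},{"linear":[0.065,-0.001,0.004],"twist":[0,0,0],"fingers":-0.2},{"linear":[0.1,-0.001,0.004],"twist":[0,0,0],"fingers":-0.2},{"linear":[0.13,-0.001,0.004],"twist":[0,0,0],"fingers":-0.2},{"linear":[0.155,-0.001,0.004],"twist":[0,0,0],"fingers":-0.2},{"linear":[0.175,-0.001,0.004],"twist":[0,0,0],"fingers":-0.2},{"linear":[0.19,-0.001,0.004],"twist":[0,0,0],"fingers":-0.2},{"linear":[0.197,-0.001,0.004],"twist":[0,0,0],"fingers":-0.2}]'
python3 -m creep '[{"linear":[0.004,0,0],"twist":[0,0,0],"fingers":-0.2},{"linear":[0.0065,0,0],"twist":[0,0,0],"fingers":-0.2},{"linear":[0.0065,0,0],"twist":[0,0,0],"fingers":-0.2}]'
```

```text
time: 3.7
position: [0.5456, -0.1547, 0.0541]
tool_rot: [-1.043, 1.307, 1.048]
ft_force: [-0.2, -0.4, -0.6]
grip_width: 0.601
time: 3.95
position: [0.5476, -0.1552, 0.0505]
tool_rot: [-1.046, 1.305, 1.045]
ft_force: [-0.2, -0.1, 0.1]
grip_width: 0.6
```

```bash
python3 - <<'E'
from h import *
im,d,p=shot('wrist','w2.png')
E
```

```text
(no output)
```

View pics/w2.png

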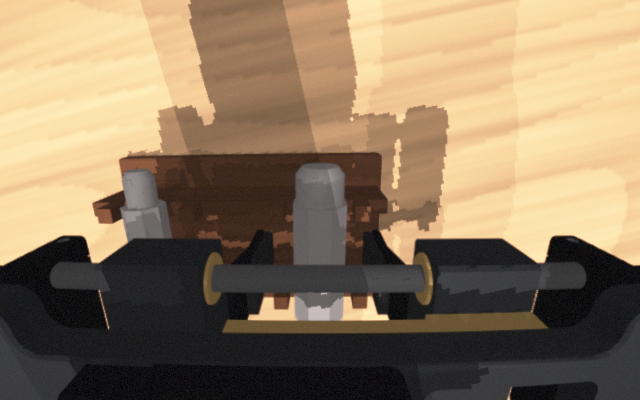

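The fingers straddle the thick gauge, whose handle is centred at column 320. The thin gauge, at column 140, is clear. I'm closing now.

```bash
python3 -m creep '[{"linear":[0,0,0],"twist":[0,0,0],"fingers":0.45},{"linear":[0,0,0],"twist":[0,0,0],"fingers":0.45},{"linear":[0,0,0],"twist":[0,0,0],"fingers":1},{"linear":[0,0,0],"twist":[0,0,0],"fingers":1},{"linear":[0,0,0],"twist":[0,0,0],"fingers":1},{"linear":[0,0,0],"twist":[0,0,0],"fingers":1}]' 45; python3 -m creep '[{"linear":[0,0,0],"twist":[0,0,0],"fingers":1},{"linear":[-0.005,0,0],"twist":[0,0,0],"fingers":1},{"linear":[-0.02,0,0],"twist":[0,0,0],"fingers":1},{"linear":[-0.045,0,0],"twist":[0,0,0],"fingers":1},{"linear":[-0.08,0,0],"twist":[0,0,0],"fingers":1},{"linear":[-0.12,0,0],"twist":[0,0,0],"fingers":1},{"linear":[-0.15,0,0],"twist":[0,0,0],"fingers":1},{"linear":[-0.15,0,0],"twist":[0,0,0],"fingers":1}]'
python3 - <<'E'
from h import *
im,d,p=shot('wrist','w3.png')
print(st()['ft_force'],st()['torque'])
# pre-insertion pose: +y side of vice
v=np.radians(21);vy=np.array([-np.sin(v),np.cos(v),0]);c=np.array([.564,.197,.095])
g=c+vy*(0.018+0.064+0.06); print('grasp at',g)
print(toolmove(g+[0,0,.15-.008],down(21)))
E
```

```text
time: 4.5
position: [0.5473, -0.1549, 0.0503]
tool_rot: [-1.046, 1.305, 1.045]
ft_force: [0.5, -0.5, 1.1]
grip_width: 0.291
time: 5.17
position: [0.5507, -0.1556, 0.2071]
tool_rot: [-1.053, 1.3, 1.037]
ft_force: [1.4, 0.7, -1.8]
grip_width: 0.296
[-0.6708291  -0.73756799 -3.20879077] [ 0.09379015 -0.13790267 -0.01777245]
grasp at [0.51311175 0.32956842 0.095     ]
(array([-0.03494505,  0.14076282,  0.46545396]), array([56.39217498,  0.11079215,  0.3827094 ]))
```

View pics/w3.png

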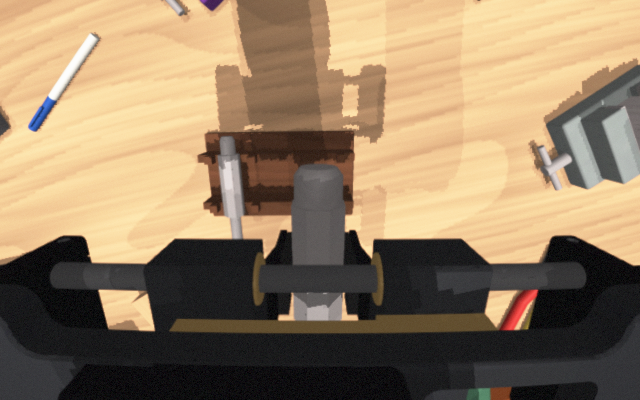

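```bash
python3 - <<'E'
from h import *
v=np.radians(21);vy=np.array([-np.sin(v),np.cos(v),0]);c=np.array([.564,.197,.095])
t=c-vy*.193;t[2]=.18;print(t);print(toolmove(t,down(21)))
E
```

```text
[0.63316501 0.01681898 0.18      ]
(array([ 0.02365328, -0.04428301,  0.18653053]), array([56.39217498,  0.11079215,  0.3827094 ]))
```

```bash
python3 -m creep '[{"linear":[0,-0.006,0.02],"twist":[7,0,0],"fingers":1},{"linear":[0.003,-0.012,0.045],"twist":[14,0,0],"fingers":1},{"linear":[0.006,-0.018,0.07],"twist":[21,0,0],"fingers":1},{"linear":[0.01,-0.024,0.1],"twist":[28,0,0],"fingers":1},{"linear":[0.014,-0.03,0.13],"twist":[35,0,0],"fingers":1},{"linear":[0.018,-0.036,0.155],"twist":[42,0,0],"fingers":1},{"linear":[0.02,-0.042,0.175],"twist":[49,0,0],"fingers":1},{"linear":[0.023,-0.044,0.186],"twist":[56,0,0],"fingers":1}]'
python3 - <<'E'
from h import *
v=np.radians(21);vy=np.array([-np.sin(v),np.cos(v),0]);c=np.array([.564,.197,.095])
t=c-vy*.193;t[2]=.12;print(toolmove(t,down(21)*R.from_euler('z',40,degrees=True)))
E
```

```text
time: 5.88
position: [0.63, 0.0206, 0.1742]
tool_rot: [-0.289, 1.554, 0.294]
ft_force: [-0.2, 0.1, -2.3]
grip_width: 0.294
(array([ 0.05422317, -0.00487943,  0.00171604]), array([ 0.21401941, -0.24089165, 39.81251217]))
```

```bash
python3 -m creep '[{"linear":[0.005,0,0],"twist":[0,0,6],"fingers":1},{"linear":[0.015,0,0],"twist":[0,0,13],"fingers":1},{"linear":[0.025,-0.002,0],"twist":[0,0,20],"fingers":1},{"linear":[0.035,-0.003,0],"twist":[0,0,27],"fingers":1},{"linear":[0.045,-0.005,0],"twist":[0,0,34],"fingers":1},{"linear":[0.054,-0.005,0],"twist":[0,0,40],"fingers":1},{"linear":[0.054,-0.005,0],"twist":[0,0,40],"fingers":1}]'
python3 - <<'E'
from h import *
im,d,p=shot('wrist','w4.png')
for n in ['vice_mid','vice']:print(n,[(np.round(r['centre'],4).tolist(),round(r['conf'],2)) for r in nets.place_of('wrist',n)])
uv=project([.564-.358*-.018,.197-.934*.018,.095],p);print(uv)
u,w=np.round(uv).astype(int);cv2.imwrite('pics/w4c.png',cv2.resize(im[max(0,w-70):w+70,u-90:u+90,::-1],None,fx=4,fy=4,interpolation=cv2.INTER_CUBIC));print(u-90,max(0,w-70))
E
```

```text
time: 6.47
position: [0.6294, 0.0051, 0.1115]
tool_rot: [0.279, 1.625, 0.828]
ft_force: [-0.7, -2.4, -6.2]
grip_width: 0.292
vice_mid [([0.5635, 0.1955, 0.0912], 0.69)]
vice [([0.5651, 0.1948, -0.0002], 0.77)]
[326.21242434  48.12293698]
236 0
```

View pics/w4.png

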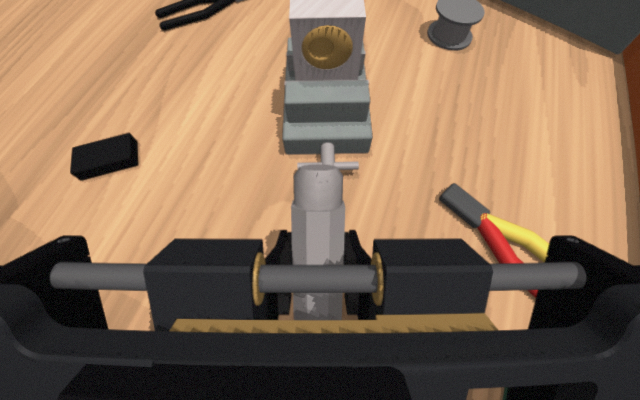

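View pics/w4c.png

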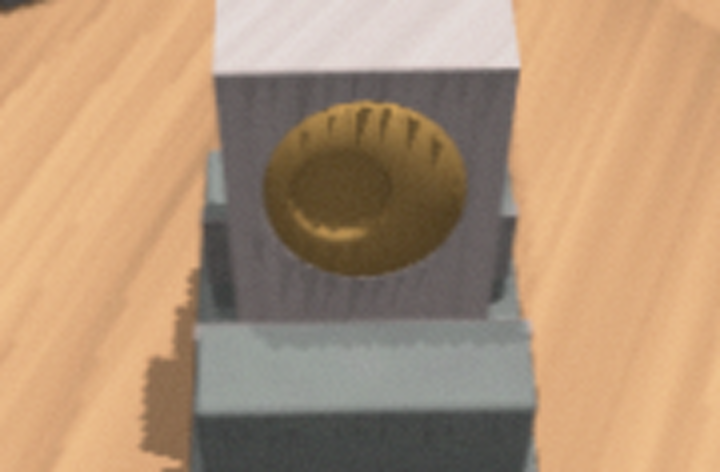

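The picture shows the brass bush at (327,47), with the bore left of its centre and slightly low, at about (320,49). Next I'll rectify the face to a metric front view.

```bash
python3 - <<'E'
from h import *
f=np.load('last_wrist.npz');p=dict(K=f['K'],k1=float(f['k1']),cam_to_world=f['T'])
v=np.radians(21);vx=np.array([np.cos(v),np.sin(v),0]);vy=np.array([-np.sin(v),np.cos(v),0]);c=np.array([.564,.197,.095])
S=10 # px per mm
a=np.arange(-40,40,1/S);b=np.arange(32,-28,-1/S)
A,B=np.meshgrid(a/1000,b/1000)
X=c-vy*.018+A[...,None]*vx+B[...,None]*np.array([0,0,1])
uv=project(X,p).astype(np.float32)
o=cv2.remap(f['im'],uv[...,0],uv[...,1],cv2.INTER_CUBIC)
for k in range(0,800,100): cv2.line(o,(k,0),(k,599),(0,255,0) if k!=400 else (255,0,0),1)
for k in range(20,600,100): cv2.line(o,(0,k),(799,k),(0,255,0) if k!=320 else (255,0,0),1)
cv2.imwrite('pics/face.png',o[:,:,::-1])
# plane check via depth
W=cloud(f['d'],p);q=(W-c)
l=np.stack([q@vx,q@vy,q[...,2]],-1)
m=(f['d']>0)&(abs(l[...,0])<.035)&(abs(l[...,2])<.027)&(abs(l[...,1]+.018)<.006)
P=l[m];print(len(P),P.min(0),P.max(0),np.median(P[:,1]),np.linalg.lstsq(np.c_[P[:,0],P[:,2],np.ones(len(P))],P[:,1],rcond=None)[0])
E
```

```text
3425 [-0.03001405 -0.02196473 -0.02699866] [ 0.03093634 -0.01200945  0.02699342] -0.019880739905216858 [ 0.00568314 -0.00745647 -0.01971233]
```

View pics/face.png

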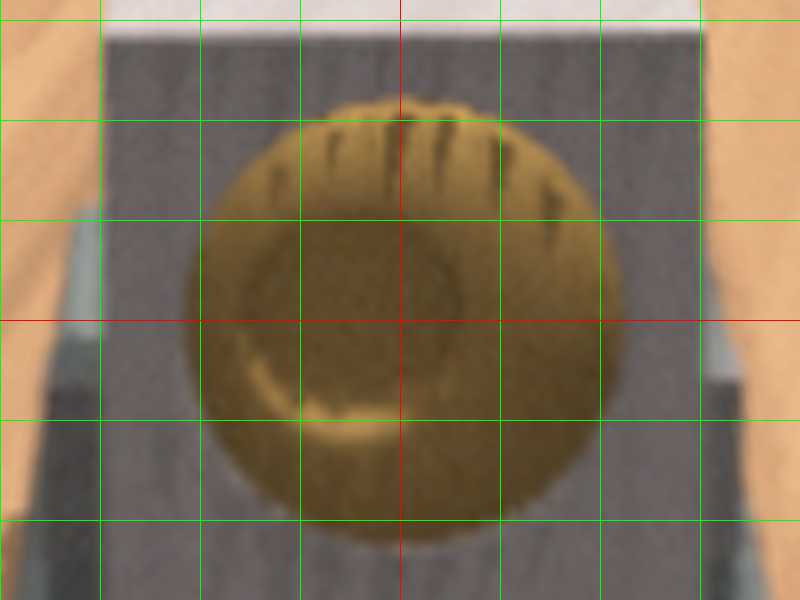

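```bash
python3 - <<'E'
from h import *
f=np.load('last_wrist.npz');p=dict(K=f['K'],k1=float(f['k1']),cam_to_world=f['T'])
v=np.radians(21);vx=np.array([np.cos(v),np.sin(v),0]);vy=np.array([-np.sin(v),np.cos(v),0]);c=np.array([.564,.197,.095])
S=10
A,B=np.meshgrid(np.arange(-40,40,.1)/1000,np.arange(32,-28,-.1)/1000)
uv=project(c-vy*.018+A[...,None]*vx+B[...,None]*np.array([0,0,1]),p).astype(np.float32)
g=cv2.cvtColor(cv2.remap(f['im'],uv[...,0],uv[...,1],cv2.INTER_CUBIC),cv2.COLOR_RGB2GRAY).astype(np.float32)
e=cv2.createCLAHE(6,(4,4)).apply(g.astype(np.uint8))
e=cv2.cvtColor(e,cv2.COLOR_GRAY2BGR)
th=np.radians(np.arange(0,360,3))
best=[]
G=cv2.GaussianBlur(g,(0,0),5)
for ang in range(0,360,4):
    for r in (46,50,54):
        cx=406+r*np.cos(np.radians(ang));cy=321-r*np.sin(np.radians(ang))
        s=lambda rr:cv2.remap(G,(cx+rr*np.cos(th)).astype(np.float32)[None],(cy+rr*np.sin(th)).astype(np.float32)[None],cv2.INTER_LINEAR)[0]
        dd=s(113)-s(102); best.append((np.abs(dd).mean(),ang,r,cx,cy))
best.sort(reverse=True);print(best[:8])
_,_,_,cx,cy=best[0]
o2=e.copy()
cv2.circle(o2,(357,328),107,(0,0,255),1);cv2.circle(o2,(406,321),220,(0,255,0),1)
cv2.imwrite('pics/face2.png',np.hstack([e[80:560,150:650][:, ::1],o2[80:560,150:650]])[:, ::1][::1] if 0 else cv2.resize(np.hstack([e[80:560,150:650],o2[80:560,150:650]]),(800,384)))
E
```

```text
[(np.float32(10.670544), 164, 54, np.float64(354.0918684193308), np.float64(306.11558278588205)), (np.float32(10.358653), 160, 54, np.float64(355.25659847756094), np.float64(302.53091226041386)), (np.float32(10.091451), 164, 50, np.float64(357.936915203084), np.float64(307.21813220915004)), (np.float32(9.928119), 168, 54, np.float64(353.18002956037446), np.float64(309.772768695841)), (np.float32(9.80375), 160, 50, np.float64(359.01536896070456), np.float64(303.89899283371653)), (np.float32(9.583064), 168, 50, np.float64(357.09261996330974), np.float64(310.60441545911203)), (np.float32(9.363279), 156, 54, np.float64(356.66854528729954), np.float64(299.0362212739068)), (np.float32(9.033311), 164, 46, np.float64(361.78196198683736), np.float64(308.32068163241803))]
```

View pics/face2.png

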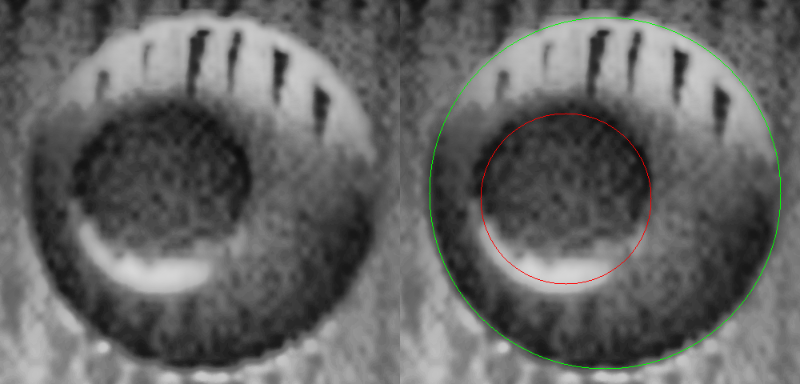

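```bash
cat >> h.py <<'E'
YAW=21.1
va=np.radians(YAW);vx=np.array([np.cos(va),np.sin(va),0]);vy=np.array([-np.sin(va),np.cos(va),0]);vc=np.array([.564,.197,0])
def vframe(P): q=np.asarray(P)-vc; return np.array([q@vx,q@vy,q[2]])
def vworld(l): return vc+vx*l[0]+vy*l[1]+np.array([0,0,l[2]])
def vrep():
    s=st();F=s['ft_force'];print('t',round(s['time'],2),'vpos mm',(vframe(s['position'])*1000).round(2),'F(vx,vy,z)',np.round([F@vx,F@vy,F[2]],2),'M',np.round([s['torque']@vx,s['torque']@vy,s['torque'][2]],3),'w',round(s['grip_width'],3),'err',np.degrees((R.from_rotvec(s['tool_rot']).inv()*down(YAW)).as_rotvec()).round(2))
E
python3 - <<'E'
from h import *
vrep();print(toolmove(vworld([-.0044,-.15,.20]),down(YAW)))
E
```

```text
t 6.62 vpos mm [  -2.69 -195.55  122.75] F(vx,vy,z) [ 1.24 -0.22 -2.25] M [-1.027 -0.122 -0.059] w 0.296 err [  0.34  -0.17 -39.99]
(array([-0.02990251,  0.0845523 , -0.00146907]), array([  0.33981469,  -0.17002094, -39.99373272]))
```

```bash
python3 -m creep '[{"linear":[-0.01,0.02,0],"twist":[0,0,-6],"fingers":1},{"linear":[-0.02,0.04,0],"twist":[0,0,-13],"fingers":1},{"linear":[-0.03,0.06,0],"twist":[0,0,-20],"fingers":1},{"linear":[-0.03,0.075,-0.001],"twist":[0,0,-27],"fingers":1},{"linear":[-0.03,0.084,-0.0015],"twist":[0,0,-34],"fingers":1},{"linear":[-0.03,0.0845,-0.0015],"twist":[0.3,-0.2,-40],"fingers":1},{"linear":[-0.03,0.0845,-0.0015],"twist":[0.3,-0.2,-40],"fingers":1}]'
python3 - <<'E'
from h import *
vrep();print(toolmove(vworld([-.0044,.10,.20]),down(YAW)))
E
```

```text
time: 7.2
position: [0.6121, 0.0667, 0.2067]
tool_rot: [-0.304, 1.538, 0.299]
ft_force: [-0.8, 2.8, -3.0]
grip_width: 0.295
t 7.2 vpos mm [  -2.08 -138.91  206.7 ] F(vx,vy,z) [ 0.29  2.87 -3.  ] M [ 0.28  -0.132  0.015] w 0.295 err [0.98 0.61 0.29]
(array([0.00546797, 0.23894764, 0.00169308]), array([0.97662013, 0.60601308, 0.29385005]))
```

```bash
python3 -m creep '[{"linear":[0,0.02,0],"twist":[0,0,0],"fingers":1},{"linear":[0,0.055,0],"twist":[0,0,0],"fingers":1},{"linear":[0,0.09,0],"twist":[0,0,0],"fingers":1},{"linear":[0,0.13,0],"twist":[0,0,0],"fingers":1},{"linear":[0,0.17,0],"twist":[0,0,0],"fingers":1},{"linear":[0,0.21,0],"twist":[0,0,0],"fingers":1},{"linear":[0,0.24,0],"twist":[0,0,0],"fingers":1},{"linear":[0,0.255,0],"twist":[0,0,0],"fingers":1}]'
python3 -m creep '[{"linear":[0,0,0],"twist":[0,0,0],"fingers":1},{"linear":[0,0,0],"twist":[0,0,0],"fingers":1},{"linear":[0,0,0],"twist":[0,0,0],"fingers":1}]'
python3 - <<'E'
from h import *
vrep();print(toolmove(vworld([-.0044,.10,.0869]),down(YAW)))
E
```

```text
time: 7.87
position: [0.5178, 0.2995, 0.2028]
tool_rot: [-0.293, 1.547, 0.3]
ft_force: [-0.9, 0.6, -4.1]
grip_width: 0.295
time: 8.12
position: [0.5227, 0.2916, 0.2013]
tool_rot: [-0.289, 1.548, 0.288]
ft_force: [0.6, -0.6, -2.3]
grip_width: 0.291
t 8.12 vpos mm [ -4.47 103.13 201.34] F(vx,vy,z) [ 0.38 -0.74 -2.3 ] M [-0.049 -0.066 -0.001] w 0.291 err [-0.01  0.16  0.08]
(array([ 0.11444768, -0.00298193, -0.0002469 ]), array([-0.01313112,  0.15975288,  0.07552898]))
```

Pose well settled. Before descending, I'll check clearance on this side from the scene camera and the wrist.

```bash
python3 -m creep '[{"linear":[0.015,0,0],"twist":[0,0.1,0.1],"fingers":1},{"linear":[0.04,-0.001,0],"twist":[0,0.1,0.1],"fingers":1},{"linear":[0.065,-0.001,0],"twist":[0,0.1,0.1],"fingers":1},{"linear":[0.085,-0.001,0],"twist":[0,0.1,0.1],"fingers":1},{"linear":[0.1,-0.001,0],"twist":[0,0.1,0.1],"fingers":1},{"linear":[0.11,-0.001,0],"twist":[0,0.1,0.1],"fingers":1},{"linear":[0.114,-0.001,0],"twist":[0,0.1,0.1],"fingers":1},{"linear":[0.114,-0.001,0],"twist":[0,0.1,0.1],"fingers":1}]'
python3 -m creep '[{"linear":[0,0,0],"twist":[0,0,0],"fingers":1},{"linear":[0,0,0],"twist":[0,0,0],"fingers":1}]'
python3 - <<'E'
from h import *
vrep()
im,d,p=shot('scene','s1.png')
cv2.imwrite('pics/s1c.png',cv2.resize(im[170:320,300:480,::-1],None,fx=4,fy=4,interpolation=cv2.INTER_CUBIC))
for n in ['gauge_go_tip','gauge','vice_mid','gauge_nogo_tip']:print(n,[(vframe(r['centre']).round(4).tolist(),round(r['conf'],2)) for r in nets.place_of('scene',n)])
E
```

```text
time: 8.78
position: [0.5235, 0.29, 0.0858]
tool_rot: [-0.286, 1.553, 0.288]
ft_force: [-0.6, 0.7, -1.6]
grip_width: 0.293
time: 8.95
position: [0.5243, 0.2915, 0.0877]
tool_rot: [-0.286, 1.55, 0.29]
ft_force: [-0.2, -0.5, -3.0]
grip_width: 0.295
t 8.95 vpos mm [ -3.06 102.42  87.67] F(vx,vy,z) [-0.41 -0.41 -3.01] M [-0.043 -0.048  0.012] w 0.295 err [-0.06  0.11 -0.1 ]
gauge_go_tip [([-0.0029, 0.0383, 0.0981], 0.45), ([-0.0045, 0.0722, 0.0977], 0.43), ([0.151, -0.1462, -0.0019], 0.35)]
gauge [([-0.0036, 0.1069, 0.0919], 0.62)]
vice_mid [([-0.0013, -0.0036, 0.0974], 0.96), ([-0.4022, -0.259, 0.0963], 0.59)]
gauge_nogo_tip [([-0.0008, 0.043, 0.0942], 0.51)]
```

View pics/s1c.png

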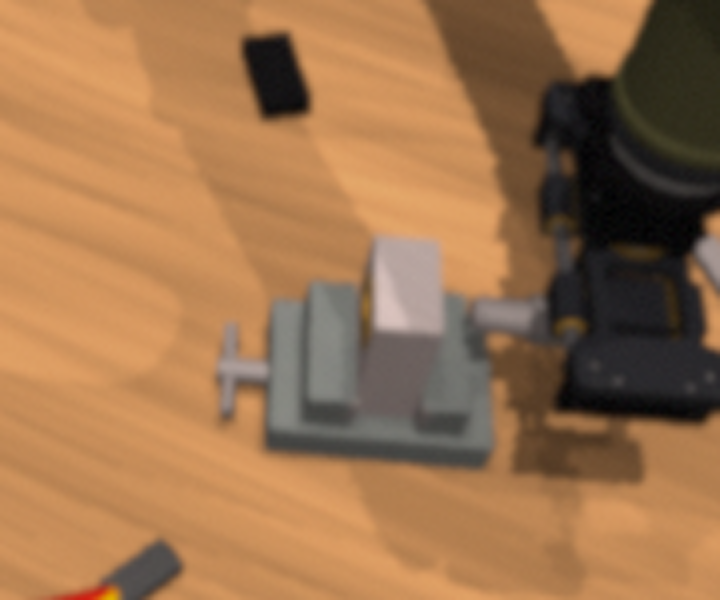

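```bash
for i in 1 2 3; do python3 -m creep '[{"linear":[0,0,0],"twist":[0,0,0],"fingers":1},{"linear":[0,0,0],"twist":[0,0,0],"fingers":1}]' >/dev/null; python3 -c "
from h import *
vrep()"; done
```

```text
t 9.37 vpos mm [ -3.96 102.41  86.45] F(vx,vy,z) [-0.13  0.68 -3.39] M [-0.035 -0.145  0.012] w 0.29 err [-0.04 -0.01 -0.09]
t 9.53 vpos mm [ -4.03 102.38  86.28] F(vx,vy,z) [ 0.39  0.08 -3.09] M [-0.026 -0.099  0.045] w 0.294 err [-0.05 -0.02 -0.1 ]
t 9.7 vpos mm [ -4.03 102.4   86.26] F(vx,vy,z) [-0.37 -0.22 -3.47] M [-0.028 -0.161  0.04 ] w 0.295 err [-0.04 -0.02 -0.1 ]
```

```bash
python3 -m creep '[{"linear":[-0.0006,-0.003,-0.0004],"twist":[0,0,0],"fingers":1},{"linear":[-0.0006,-0.007,-0.0004],"twist":[0,0,0],"fingers":1},{"linear":[-0.0006,-0.011,-0.0004],"twist":[0,0,0],"fingers":1},{"linear":[-0.0006,-0.014,-0.0004],"twist":[0,0,0],"fingers":1},{"linear":[-0.0006,-0.016,-0.0004],"twist":[0,0,0],"fingers":1},{"linear":[-0.0006,-0.017,-0.0004],"twist":[0,0,0],"fingers":1},{"linear":[-0.0006,-0.017,-0.0004],"twist":[0,0,0],"fingers":1},{"linear":[-0.0006,-0.017,-0.0004],"twist":[0,0,0],"fingers":1}]'>/dev/null;python3 -c "
from h import *
vrep()"
python3 -m creep '[{"linear":[0,-0.001,0],"twist":[0,0,0],"fingers":1},{"linear":[0,-0.002,0],"twist":[0,0,0],"fingers":1},{"linear":[0,-0.003,0],"twist":[0,0,0],"fingers":1},{"linear":[0,-0.004,0],"twist":[0,0,0],"fingers":1}]'>/dev/null;python3 -c "
from h import *
vrep()"
```

```text
t 10.37 vpos mm [-4.42 85.44 86.89] F(vx,vy,z) [ 0.18 -0.1  -3.79] M [-0.013 -0.117 -0.008] w 0.291 err [-0.05 -0.02 -0.1 ]
t 10.7 vpos mm [-4.42 81.35 86.86] F(vx,vy,z) [ 0.1   0.18 -3.28] M [-0.039 -0.105  0.013] w 0.292 err [-0.03 -0.02 -0.09]
```

```bash
for i in 1; do python3 -m creep '[{"linear":[0,-0.001,0],"twist":[0,0,0],"fingers":1},{"linear":[0,-0.002,0],"twist":[0,0,0],"fingers":1},{"linear":[0,-0.003,0],"twist":[0,0,0],"fingers":1}]'>/dev/null;python3 -c "
from h import *
vrep()"; done
```

```text
t 10.95 vpos mm [-4.42 78.26 86.86] F(vx,vy,z) [ 0.21 -0.19 -3.72] M [ 0.001 -0.107  0.005] w 0.291 err [-0.05 -0.02 -0.09]
```

```bash
for i in 1; do python3 -m creep '[{"linear":[0,-0.001,0],"twist":[0,0,0],"fingers":1},{"linear":[0,-0.002,0],"twist":[0,0,0],"fingers":1}]'>/dev/null;python3 -c "
from h import *
vrep()"; done
```

```text
t 11.12 vpos mm [-4.45 76.3  86.84] F(vx,vy,z) [ 0.91  0.   -3.09] M [-0.05  -0.094  0.002] w 0.288 err [-0.05 -0.02 -0.1 ]
```

```bash
python3 -m creep '[{"linear":[0,-0.001,0],"twist":[0,0,0],"fingers":1},{"linear":[0,-0.002,0],"twist":[0,0,0],"fingers":1},{"linear":[0,-0.003,0],"twist":[0,0,0],"fingers":1},{"linear":[0,-0.004,0],"twist":[0,0,0],"fingers":1}]'>/dev/null;python3 -c "
from h import *
vrep()"; python3 -m creep '[{"linear":[0,-0.001,0],"twist":[0,0,0],"fingers":1},{"linear":[0,-0.002,0],"twist":[0,0,0],"fingers":1},{"linear":[0,-0.003,0],"twist":[0,0,0],"fingers":1}]'>/dev/null;python3 -c "
from h import *
vrep()"
```

```text
t 11.45 vpos mm [-4.42 72.27 86.86] F(vx,vy,z) [-0.46  0.06 -3.58] M [-0.002 -0.136 -0.044] w 0.29 err [-0.05 -0.02 -0.1 ]
t 11.7 vpos mm [-4.42 69.32 86.87] F(vx,vy,z) [ 0.58 -0.12 -2.89] M [ 0.017 -0.125  0.018] w 0.293 err [-0.04 -0.02 -0.1 ]
```

```bash
python3 -m creep '[{"linear":[0,-0.0015,0],"twist":[0,0,0],"fingers":1},{"linear":[0,-0.003,0],"twist":[0,0,0],"fingers":1},{"linear":[0,-0.0045,0],"twist":[0,0,0],"fingers":1},{"linear":[0,-0.006,0],"twist":[0,0,0],"fingers":1},{"linear":[0,-0.0075,0],"twist":[0,0,0],"fingers":1}]'>/dev/null;python3 -c "
from h import *
vrep()"; python3 -m creep '[{"linear":[0,-0.0015,0],"twist":[0,0,0],"fingers":1},{"linear":[0,-0.003,0],"twist":[0,0,0],"fingers":1},{"linear":[0,-0.0045,0],"twist":[0,0,0],"fingers":1},{"linear":[0,-0.0055,0],"twist":[0,0,0],"fingers":1}]'>/dev/null;python3 -c "
from h import *
vrep()"
```

```text
t 12.12 vpos mm [-4.43 61.71 86.84] F(vx,vy,z) [-1.15  0.32 -3.45] M [-0.008 -0.097  0.009] w 0.293 err [-0.05 -0.02 -0.09]
t 12.45 vpos mm [-4.43 56.08 86.83] F(vx,vy,z) [ 0.29 -0.77 -2.61] M [-0.044 -0.147 -0.029] w 0.293 err [-0.06 -0.02 -0.09]
```

```bash
python3 -m creep '[{"linear":[0,-0.001,0],"twist":[0,0,0],"fingers":1},{"linear":[0,-0.002,0],"twist":[0,0,0],"fingers":1},{"linear":[0,-0.003,0],"twist":[0,0,0],"fingers":1},{"linear":[0,-0.003,0],"twist":[0,0,0],"fingers":1}]'>/dev/null;python3 -c "
from h import *
vrep()"; python3 -m creep '[{"linear":[0,-0.0005,0],"twist":[0,0,0],"fingers":1},{"linear":[0,-0.001,0],"twist":[0,0,0],"fingers":1},{"linear":[0,-0.001,0],"twist":[0,0,0],"fingers":1}]'>/dev/null;python3 -c "
from h import *
vrep()"
```

```text
t 12.78 vpos mm [-4.43 53.05 86.79] F(vx,vy,z) [-0.31 -0.49 -2.88] M [ 0.012 -0.099  0.012] w 0.293 err [-0.07 -0.02 -0.09]
t 13.03 vpos mm [-4.44 52.29 86.79] F(vx,vy,z) [-0.23  0.62 -3.16] M [-0.022 -0.047 -0.009] w 0.29 err [-0.05 -0.02 -0.09]
```

```bash
python3 -m creep '[{"linear":[0,-0.0005,0],"twist":[0,0,0],"fingers":1},{"linear":[0,-0.001,0],"twist":[0,0,0],"fingers":1},{"linear":[0,-0.001,0],"twist":[0,0,0],"fingers":1}]'>/dev/null;python3 -c "
from h import *
vrep()"
```

```text
t 13.28 vpos mm [-4.44 51.23 86.82] F(vx,vy,z) [-0.73  0.11 -3.44] M [-0.057 -0.117  0.026] w 0.294 err [-0.05 -0.02 -0.09]
```

```bash
python3 -m creep '[{"linear":[0,-0.0005,0],"twist":[0,0,0],"fingers":1},{"linear":[0,-0.001,0],"twist":[0,0,0],"fingers":1},{"linear":[0,-0.001,0],"twist":[0,0,0],"fingers":1}]'>/dev/null;python3 -c "
from h import *
vrep()"
```

```text
t 13.53 vpos mm [-4.45 50.2  86.82] F(vx,vy,z) [ 0.17  0.28 -2.86] M [-0.048 -0.157  0.018] w 0.292 err [-0.05 -0.02 -0.09]
```

```bash
python3 -m creep '[{"linear":[0,-0.0005,0],"twist":[0,0,0],"fingers":1},{"linear":[0,-0.0005,0],"twist":[0,0,0],"fingers":1}]'>/dev/null;python3 -c "
from h import *
vrep()"
```

```text
t 13.7 vpos mm [-4.45 49.77 86.81] F(vx,vy,z) [ 0.04  0.78 -3.77] M [ 0.017 -0.134  0.088] w 0.289 err [-0.05 -0.02 -0.09]
```

```bash
python3 -m creep '[{"linear":[0,-0.0005,0],"twist":[0,0,0],"fingers":1},{"linear":[0,-0.0005,0],"twist":[0,0,0],"fingers":1}]'>/dev/null;python3 -c "
from h import *
vrep()"
```

```text
t 13.87 vpos mm [-4.44 49.25 86.81] F(vx,vy,z) [ 0.62  0.47 -2.74] M [-0.055 -0.051  0.035] w 0.292 err [-0.05 -0.02 -0.09]
```

```bash
python3 -m creep '[{"linear":[0,-0.0005,0],"twist":[0,0,0],"fingers":1},{"linear":[0,-0.0005,0],"twist":[0,0,0],"fingers":1}]'>/dev/null;python3 -c "
from h import *
vrep()"
```

```text
t 14.03 vpos mm [-4.45 48.74 86.8 ] F(vx,vy,z) [-0.7   0.15 -3.33] M [-0.078 -0.138 -0.004] w 0.295 err [-0.05 -0.02 -0.09]
```

```bash
python3 -m creep '[{"linear":[0,-0.0005,0],"twist":[0,0,0],"fingers":1},{"linear":[0,-0.0005,0],"twist":[0,0,0],"fingers":1}]'>/dev/null;python3 -c "
from h import *
vrep()"
```

```text
t 14.2 vpos mm [-4.45 48.47 86.81] F(vx,vy,z) [-0.04  0.07 -2.34] M [ 0.01  -0.058  0.02 ] w 0.295 err [-0.04 -0.02 -0.11]
```

```bash
python3 -m creep '[{"linear":[0,-0.0005,0],"twist":[0,0,0],"fingers":1},{"linear":[0,-0.0005,0],"twist":[0,0,0],"fingers":1}]'>/dev/null;python3 -c "
from h import *
vrep()"
```

```text
t 14.37 vpos mm [-4.48 48.38 86.82] F(vx,vy,z) [-0.16  0.68 -3.26] M [ 0.253 -0.138  0.018] w 0.294 err [-0.03 -0.02 -0.13]
```

```bash
python3 -m creep '[{"linear":[0,-0.0003,0],"twist":[0,0,0],"fingers":1},{"linear":[0,-0.0003,0],"twist":[0,0,0],"fingers":1}]'>/dev/null;python3 -c "
from h import *
vrep()"
```

```text
t 14.53 vpos mm [-4.47 48.38 86.86] F(vx,vy,z) [-1.51  1.49 -2.44] M [ 0.469 -0.131  0.037] w 0.291 err [-0.01 -0.01 -0.15]
```

```bash
python3 -m creep '[{"linear":[0,-0.0003,0],"twist":[0,0,0],"fingers":1},{"linear":[0,-0.0003,0],"twist":[0,0,0],"fingers":1}]'>/dev/null;python3 -c "
from h import *
vrep()"
```

```text
t 14.7 vpos mm [-4.5  48.33 86.83] F(vx,vy,z) [ 0.65  3.33 -3.12] M [ 0.719 -0.097  0.029] w 0.29 err [-0.01 -0.02 -0.17]
```

Home: the advance stops at 48.3 mm and the reaction builds to about 3 N. Drawing it out now.

```bash
python3 -m creep '[{"linear":[0,0.002,0],"twist":[0,0,0],"fingers":1},{"linear":[0,0.005,0],"twist":[0,0,0],"fingers":1},{"linear":[0,0.01,0],"twist":[0,0,0],"fingers":1},{"linear":[0,0.015,0],"twist":[0,0,0],"fingers":1},{"linear":[0,0.02,0],"twist":[0,0,0],"fingers":1},{"linear":[0,0.025,0],"twist":[0,0,0],"fingers":1},{"linear":[0,0.03,0],"twist":[0,0,0],"fingers":1},{"linear":[0,0.035,0],"twist":[0,0,0],"fingers":1}]'>/dev/null;python3 -c "
from h import *
vrep()";python3 -m creep '[{"linear":[0,0.008,0],"twist":[0,0,0],"fingers":1},{"linear":[0,0.016,0],"twist":[0,0,0],"fingers":1},{"linear":[0,0.024,0],"twist":[0,0,0],"fingers":1},{"linear":[0,0.028,0],"twist":[0,0,0],"fingers":1},{"linear":[0,0.028,0],"twist":[0,0,0],"fingers":1}]'>/dev/null;python3 -c "
from h import *
vrep()"
```

```text
t 15.37 vpos mm [-4.47 82.98 86.88] F(vx,vy,z) [-0.76  0.15 -2.85] M [-0.053 -0.095  0.003] w 0.292 err [-0.03 -0.02 -0.09]
t 15.78 vpos mm [ -4.62 112.4   87.04] F(vx,vy,z) [-0.18  0.19 -2.64] M [ 0.009 -0.075 -0.028] w 0.292 err [ 0.1  -0.01 -0.15]
```

```bash
python3 -m creep '[{"linear":[-0.015,0,0],"twist":[0,0,0],"fingers":1},{"linear":[-0.045,0,0],"twist":[0,0,0],"fingers":1},{"linear":[-0.08,0,0],"twist":[0,0,0],"fingers":1},{"linear":[-0.105,0,0],"twist":[0,0,0],"fingers":1},{"linear":[-0.113,0,0],"twist":[0,0,0],"fingers":1},{"linear":[-0.113,0,0],"twist":[0,0,0],"fingers":1}]'>/dev/null; python3 -c "
from h import *
vrep()"; python3 -m creep '[{"linear":[0,-0.02,0],"twist":[0,0,0],"fingers":1},{"linear":[0,-0.05,0],"twist":[0,0,0],"fingers":1},{"linear":[0,-0.085,0],"twist":[0,0,0],"fingers":1},{"linear":[0,-0.12,0],"twist":[0,0,0],"fingers":1},{"linear":[0,-0.155,0],"twist":[0,0,0],"fingers":1},{"linear":[0,-0.185,0],"twist":[0,0,0],"fingers":1},{"linear":[0,-0.202,0],"twist":[0,0,0],"fingers":1},{"linear":[0,-0.207,0],"twist":[0,0,0],"fingers":1}]'>/dev/null;python3 -m creep '[{"linear":[0,0,0],"twist":[0,0,0],"fingers":1},{"linear":[0,0,0],"twist":[0,0,0],"fingers":1},{"linear":[0,0,0],"twist":[0,0,0],"fingers":1},{"linear":[0,0,0],"twist":[0,0,0],"fingers":1}]'>/dev/null;python3 -c "
from h import *
vrep();print(toolmove(vworld([-.0044,-.095,.0869]),down(YAW)))"
```

```text
t 16.28 vpos mm [ -2.88 110.17 202.3 ] F(vx,vy,z) [-0.02 -1.17 -3.53] M [-0.024 -0.151 -0.044] w 0.292 err [-0.07  0.26 -0.09]
t 17.28 vpos mm [ -4.5  -94.43 199.29] F(vx,vy,z) [-0.13  1.25 -2.73] M [ 0.011 -0.128 -0.056] w 0.292 err [ 0.15 -0.04 -0.15]
(array([ 0.11238696, -0.00085824,  0.00017552]), array([ 0.14780864, -0.03805316, -0.14531567]))
```

```bash
python3 -m creep '[{"linear":[0.015,0,0],"twist":[0,0,0],"fingers":1},{"linear":[0.04,0,0],"twist":[0,0,0],"fingers":1},{"linear":[0.065,0,0],"twist":[0,0,0],"fingers":1},{"linear":[0.085,0,0],"twist":[0,0,0],"fingers":1},{"linear":[0.1,0,0],"twist":[0,0,0],"fingers":1},{"linear":[0.109,0,0],"twist":[0,0,0],"fingers":1},{"linear":[0.113,0,0],"twist":[0,0,0],"fingers":1},{"linear":[0.113,0,0],"twist":[0,0,0],"fingers":1}]'>/dev/null;python3 -m creep '[{"linear":[0,0,0],"twist":[0,0,0],"fingers":1},{"linear":[0,0,0],"twist":[0,0,0],"fingers":1},{"linear":[0,0,0],"twist":[0,0,0],"fingers":1},{"linear":[0,0,0],"twist":[0,0,0],"fingers":1},{"linear":[0,0,0],"twist":[0,0,0],"fingers":1},{"linear":[0,0,0],"twist":[0,0,0],"fingers":1}]'>/dev/null;python3 -c "
from h import *
vrep();print(toolmove(vworld([-.00445,-.080,.08685]),down(YAW)))"
```

```text
t 18.45 vpos mm [ -4.4  -96.82  86.93] F(vx,vy,z) [ 0.01 -0.42 -2.45] M [-0.037 -0.067 -0.016] w 0.294 err [-0.06  0.01 -0.08]
(array([ 1.06543206e-04,  1.68164856e-02, -6.71335125e-05]), array([-0.05608741,  0.0119945 , -0.08336341]))
```

```bash
python3 -m creep '[{"linear":[0,0.004,0],"twist":[0,0,0],"fingers":1},{"linear":[0,0.009,0],"twist":[0,0,0],"fingers":1},{"linear":[0,0.014,0],"twist":[0,0,0],"fingers":1},{"linear":[0,0.018,0],"twist":[0,0,0],"fingers":1},{"linear":[0,0.02,0],"twist":[0,0,0],"fingers":1},{"linear":[0,0.021,0],"twist":[0,0,0],"fingers":1},{"linear":[0,0.022,0],"twist":[0,0,0],"fingers":1}]'>/dev/null;python3 -c "
from h import *
vrep()";python3 -m creep '[{"linear":[0,0.001,0],"twist":[0,0,0],"fingers":1},{"linear":[0,0.002,0],"twist":[0,0,0],"fingers":1},{"linear":[0,0.002,0],"twist":[0,0,0],"fingers":1}]'>/dev/null;python3 -c "
from h import *
vrep()"
python3 - <<'E'
from h import *
im,d,p=shot('side','sd1.png')
cv2.imwrite('pics/sd1c.png',cv2.resize(im[120:240,270:430,::-1],None,fx=4.5,fy=4.5,interpolation=cv2.INTER_CUBIC))
E
```

```text
t 19.03 vpos mm [ -4.54 -74.53  86.63] F(vx,vy,z) [ 0.36 -0.72 -3.16] M [-0.002 -0.106  0.01 ] w 0.296 err [-0.02 -0.02 -0.08]
t 19.28 vpos mm [ -4.54 -72.61  86.59] F(vx,vy,z) [-0.89  0.66 -2.13] M [ 0.01  -0.102  0.005] w 0.289 err [-0.05 -0.02 -0.1 ]
```

View pics/sd1c.png

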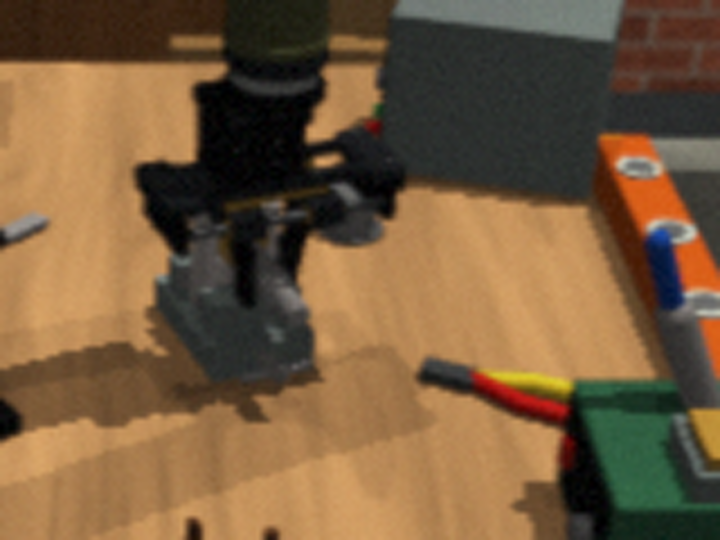

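The side view shows the gauge held level at the −y face, with the gripper clear of the vice. It's too coarse for more than that, so I'll go on by feel.

```bash
python3 -m creep '[{"linear":[-0.0002,0.001,0.0001],"twist":[0,0,0],"fingers":1},{"linear":[-0.0002,0.002,0.0001],"twist":[0,0,0],"fingers":1},{"linear":[-0.0002,0.002,0.0001],"twist":[0,0,0],"fingers":1}]'>/dev/null;python3 -c "
from h import *
vrep()"
```

```text
t 19.58 vpos mm [ -4.42 -70.42  86.84] F(vx,vy,z) [-0.25 -0.49 -2.3 ] M [-0.007 -0.093  0.   ] w 0.295 err [-0.04 -0.02 -0.11]
```

```bash
python3 -m creep '[{"linear":[0,0.001,0],"twist":[0,0,0],"fingers":1},{"linear":[0,0.001,0],"twist":[0,0,0],"fingers":1}]'>/dev/null;python3 -c "
from h import *
vrep()"
```

```text
t 19.75 vpos mm [ -4.45 -69.45  86.81] F(vx,vy,z) [-0.65  0.69 -2.76] M [-0.036 -0.11   0.013] w 0.292 err [-0.03 -0.02 -0.11]
```

```bash
python3 -m creep '[{"linear":[0,0.001,0],"twist":[0,0,0],"fingers":1},{"linear":[0,0.001,0],"twist":[0,0,0],"fingers":1}]'>/dev/null;python3 -c "
from h import *
vrep()"
```

```text
t 19.92 vpos mm [ -4.46 -68.48  86.81] F(vx,vy,z) [ 0.09 -0.05 -2.89] M [-0.056 -0.072  0.012] w 0.29 err [-0.04 -0.02 -0.11]
```

```bash
python3 -m creep '[{"linear":[0,0.0005,0],"twist":[0,0,0],"fingers":1},{"linear":[0,0.001,0],"twist":[0,0,0],"fingers":1},{"linear":[0,0.001,0],"twist":[0,0,0],"fingers":1}]'>/dev/null;python3 -c "
from h import *
vrep()"
```

```text
t 20.17 vpos mm [ -4.49 -67.77  86.82] F(vx,vy,z) [-0.4   0.2  -2.11] M [-0.179 -0.104 -0.028] w 0.292 err [-0.05 -0.02 -0.09]
```

```bash
python3 -m creep '[{"linear":[0,0.0005,0],"twist":[0,0,0],"fingers":1},{"linear":[0,0.0005,0],"twist":[0,0,0],"fingers":1}]'>/dev/null;python3 -c "
from h import *
vrep()"
```

```text
t 20.33 vpos mm [ -4.51 -67.58  86.84] F(vx,vy,z) [-0.4  -1.3  -2.39] M [-0.176 -0.071  0.003] w 0.289 err [-0.06 -0.02 -0.07]
```

```bash
python3 -m creep '[{"linear":[0,0.0005,0],"twist":[0,0,0],"fingers":1},{"linear":[0,0.0005,0],"twist":[0,0,0],"fingers":1}]'>/dev/null;python3 -c "
from h import *
vrep()"
```

```text
t 20.5 vpos mm [ -4.52 -67.39  86.85] F(vx,vy,z) [-1.3  -2.05 -3.28] M [-0.374 -0.022  0.042] w 0.292 err [-0.07 -0.02 -0.05]
```

```bash
python3 -m creep '[{"linear":[0,0.0005,0],"twist":[0,0,0],"fingers":1},{"linear":[0,0.0005,0],"twist":[0,0,0],"fingers":1}]'>/dev/null;python3 -c "
from h import *
vrep()"
```

```text
t 20.67 vpos mm [ -4.55 -67.25  86.87] F(vx,vy,z) [-1.62 -4.54 -1.96] M [-0.775  0.038  0.052] w 0.294 err [-0.09 -0.03 -0.02]
```

```bash
python3 -m creep '[{"linear":[0,0.0004,-0.0002],"twist":[0,0,0],"fingers":1},{"linear":[0,0.0008,-0.0002],"twist":[0,0,0],"fingers":1},{"linear":[0,0.0008,-0.0002],"twist":[0,0,0],"fingers":1}]'>/dev/null;python3 -c "
from h import *
vrep()"
```

```text
t 20.92 vpos mm [ -4.66 -67.01  86.95] F(vx,vy,z) [-1.33 -5.14 -1.13] M [-1.189 -0.014 -0.008] w 0.293 err [-0.1  -0.01  0.02]
```

```bash
python3 -m creep '[{"linear":[0,0.0004,-0.0001],"twist":[0,0,0],"fingers":1},{"linear":[0,0.0008,-0.0001],"twist":[0,0,0],"fingers":1},{"linear":[0,0.0008,-0.0001],"twist":[0,0,0],"fingers":1}]'>/dev/null;python3 -c "
from h import *
vrep()"
```

```text
t 21.17 vpos mm [ -4.72 -66.96  87.01] F(vx,vy,z) [-1.24 -6.04 -0.41] M [-1.394 -0.024  0.056] w 0.293 err [-0.13 -0.01  0.06]
```

```bash
python3 -m creep '[{"linear":[-0.0002,0.0004,-0.0001],"twist":[0,0,0],"fingers":1},{"linear":[-0.0003,0.0008,-0.0001],"twist":[0,0,0],"fingers":1},{"linear":[-0.0003,0.0008,-0.0001],"twist":[0,0,0],"fingers":1}]'>/dev/null;python3 -c "
from h import *
vrep()"
```

```text
t 21.42 vpos mm [ -4.81 -66.83  87.23] F(vx,vy,z) [-0.61 -8.06 -2.42] M [-1.622 -0.08  -0.038] w 0.294 err [-0.16 -0.    0.11]
```

```bash
python3 -m creep '[{"linear":[0,0.0004,0],"twist":[0,0,0],"fingers":1},{"linear":[0,0.0007,0],"twist":[0,0,0],"fingers":1},{"linear":[0,0.0007,0],"twist":[0,0,0],"fingers":1}]'>/dev/null;python3 -c "
from h import *
vrep()"; python3 -m creep '[{"linear":[0,0,0],"twist":[0,0,0],"fingers":1},{"linear":[0,0,0],"twist":[0,0,0],"fingers":1}]'>/dev/null;python3 -c "
from h import *
vrep()"; 
```

```text
t 21.67 vpos mm [ -4.83 -66.77  87.2 ] F(vx,vy,z) [-0.84 -7.96 -1.3 ] M [-1.856 -0.107 -0.003] w 0.293 err [-0.19 -0.    0.14]
t 21.83 vpos mm [ -4.83 -66.76  87.22] F(vx,vy,z) [ 0.02 -8.42 -2.15] M [-1.785 -0.048 -0.037] w 0.297 err [-0.18 -0.    0.14]
```

```bash
python3 -m creep '[{"linear":[0,0.0004,0],"twist":[0,0,0],"fingers":1},{"linear":[0,0.0007,0],"twist":[0,0,0],"fingers":1},{"linear":[0,0.0007,0],"twist":[0,0,0],"fingers":1}]'>/dev/null;python3 -c "
from h import *
vrep()"; for i in 1 2 3 4; do python3 -m creep '[{"linear":[0,0,0],"twist":[0,0,0],"fingers":1},{"linear":[0,0,0],"twist":[0,0,0],"fingers":1},{"linear":[0,0,0],"twist":[0,0,0],"fingers":1},{"linear":[0,0,0],"twist":[0,0,0],"fingers":1}]'>/dev/null;python3 -c "
from h import *
vrep()"; done
```

```text
t 22.08 vpos mm [ -4.88 -66.73  87.21] F(vx,vy,z) [-0.75 -9.4  -2.53] M [-2.073 -0.097  0.032] w 0.293 err [-0.21 -0.01  0.19]
t 22.42 vpos mm [ -4.86 -66.75  87.22] F(vx,vy,z) [-0.29 -9.86 -2.84] M [-2.079 -0.064  0.015] w 0.291 err [-0.21 -0.01  0.19]
t 22.75 vpos mm [ -4.85 -66.77  87.23] F(vx,vy,z) [-1.64 -9.27 -3.15] M [-2.086 -0.053 -0.019] w 0.292 err [-0.21 -0.    0.19]
t 23.08 vpos mm [ -4.84 -66.71  87.24] F(vx,vy,z) [-0.56 -8.99 -1.66] M [-2.044 -0.077 -0.005] w 0.292 err [-0.21 -0.    0.19]
t 23.42 vpos mm [ -4.88 -66.71  87.19] F(vx,vy,z) [-0.41 -9.55 -3.23] M [-2.034 -0.052 -0.048] w 0.29 err [-0.21 -0.01  0.18]
```

```bash
python3 -m creep '[{"linear":[0,0.0003,0],"twist":[0,0,0],"fingers":1},{"linear":[0,0.0003,0],"twist":[0,0,0],"fingers":1}]'>/dev/null; for i in 1 2; do python3 -m creep '[{"linear":[0,0,0],"twist":[0,0,0],"fingers":1},{"linear":[0,0,0],"twist":[0,0,0],"fingers":1},{"linear":[0,0,0],"twist":[0,0,0],"fingers":1},{"linear":[0,0,0],"twist":[0,0,0],"fingers":1},{"linear":[0,0,0],"twist":[0,0,0],"fingers":1},{"linear":[0,0,0],"twist":[0,0,0],"fingers":1},{"linear":[0,0,0],"twist":[0,0,0],"fingers":1},{"linear":[0,0,0],"twist":[0,0,0],"fingers":1}]'>/dev/null;python3 -c "
from h import *
vrep()"; done
```

```text
t 24.25 vpos mm [ -4.88 -66.69  87.23] F(vx,vy,z) [-0.39 -9.29 -1.58] M [-2.161 -0.055 -0.038] w 0.294 err [-0.22 -0.01  0.21]
t 24.92 vpos mm [ -4.87 -66.72  87.25] F(vx,vy,z) [-0.9  -9.49 -2.13] M [-2.116 -0.03  -0.053] w 0.293 err [-0.22 -0.01  0.2 ]
```

No-go refused at about 9.5 N for over 2.5 s with no creep. Drawing back now.

```bash
python3 -m creep '[{"linear":[0,-0.003,0],"twist":[0,0,0],"fingers":1},{"linear":[0,-0.007,0],"twist":[0,0,0],"fingers":1},{"linear":[0,-0.013,0],"twist":[0,0,0],"fingers":1},{"linear":[0,-0.025,0],"twist":[0,0,0],"fingers":1},{"linear":[0,-0.04,0],"twist":[0,0,0],"fingers":1},{"linear":[0,-0.055,0],"twist":[0,0,0],"fingers":1},{"linear":[0,-0.065,0],"twist":[0,0,0],"fingers":1},{"linear":[0,-0.065,0],"twist":[0,0,0],"fingers":1}]'>/dev/null;python3 -m creep '[{"linear":[-0.015,0,0],"twist":[0,0,0],"fingers":1},{"linear":[-0.045,0,0],"twist":[0,0,0],"fingers":1},{"linear":[-0.08,0,0],"twist":[0,0,0],"fingers":1},{"linear":[-0.1,0,0],"twist":[0,0,0],"fingers":1},{"linear":[-0.11,0,0],"twist":[0,0,0],"fingers":1},{"linear":[-0.113,0,0],"twist":[0,0,0],"fingers":1}]'>/dev/null; python3 - <<'E'
from h import *
vrep();RG=R.from_rotvec([-1.046,1.305,1.045]);print(st()['position'],toolmove([.5474,-.155,.2],RG))
E
```

```text
t 26.08 vpos mm [  -3.72 -126.7   202.14] F(vx,vy,z) [ 0.21  0.91 -2.57] M [-0.057 -0.098  0.041] w 0.295 err [-0.    0.18 -0.06]
[0.60614168 0.07745595 0.20214468] (array([ 0.00150815, -0.19573591, -0.13847791]), array([-5.62938262e+01,  1.82189291e-01, -7.46927995e-03]))
```

```bash
python3 -m creep '[{"linear":[0,-0.02,-0.013],"twist":[-7,0,0],"fingers":1},{"linear":[0,-0.045,-0.03],"twist":[-14,0,0],"fingers":1},{"linear":[0,-0.07,-0.05],"twist":[-21,0,0],"fingers":1},{"linear":[0,-0.1,-0.07],"twist":[-28,0,0],"fingers":1},{"linear":[0,-0.13,-0.09],"twist":[-35,0,0],"fingers":1},{"linear":[0,-0.16,-0.11],"twist":[-42,0,0],"fingers":1},{"linear":[0,-0.182,-0.128],"twist":[-49,0,0],"fingers":1},{"linear":[0.0,-0.1955,-0.138],"twist":[-56.2,0.1,0],"fingers":1}]'>/dev/null;python3 -m creep '[{"linear":[0,0,0],"twist":[0,0,0],"fingers":1},{"linear":[0,0,0],"twist":[0,0,0],"fingers":1},{"linear":[0,0,0],"twist":[0,0,0],"fingers":1},{"linear":[0,0,0],"twist":[0,0,0],"fingers":1},{"linear":[0,0,0],"twist":[0,0,0],"fingers":1},{"linear":[0,0,0],"twist":[0,0,0],"fingers":1}]'>/dev/null;python3 - <<'E'
from h import *
RG=R.from_rotvec([-1.046,1.305,1.045]);print(st()['position'],st()['ft_force'],toolmove([.5474,-.155,.0503],RG))
shot('wrist','w5.png')
E
```

```text
[ 0.54701481 -0.15418385  0.19959366] [-0.29269886  0.78112603 -2.76144055] (array([ 0.14929202, -0.00088134, -0.00072649]), array([-0.6188627 ,  0.01677877, -0.15967659]))
```

View pics/w5.png

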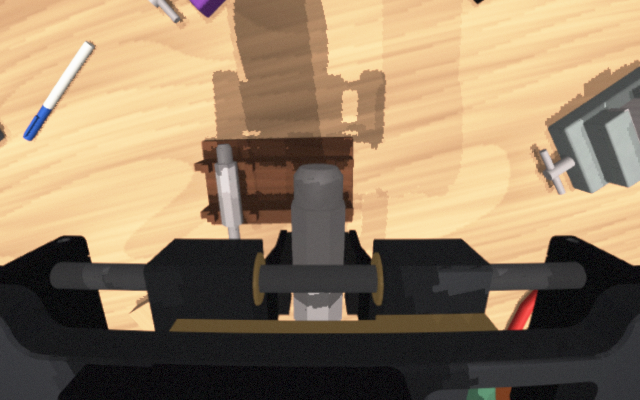

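The view matches the one just after the pick-up: gauge at column 318, rest below it. Lowering now.

```bash
python3 -m creep '[{"linear":[0.02,-0.0009,-0.0007],"twist":[-0.6,0,-0.15],"fingers":1},{"linear":[0.045,-0.0009,-0.0007],"twist":[-0.6,0,-0.15],"fingers":1},{"linear":[0.07,-0.0009,-0.0007],"twist":[-0.6,0,-0.15],"fingers":1},{"linear":[0.095,-0.0009,-0.0007],"twist":[-0.6,0,-0.15],"fingers":1},{"linear":[0.115,-0.0009,-0.0007],"twist":[-0.6,0,-0.15],"fingers":1},{"linear":[0.128,-0.0009,-0.0007],"twist":[-0.6,0,-0.15],"fingers":1},{"linear":[0.134,-0.0009,-0.0007],"twist":[-0.6,0,-0.15],"fingers":1},{"linear":[0.136,-0.0009,-0.0007],"twist":[-0.6,0,-0.15],"fingers":1}]'>/dev/null;python3 -m creep '[{"linear":[0,0,0],"twist":[0,0,0],"fingers":1},{"linear":[0,0,0],"twist":[0,0,0],"fingers":1},{"linear":[0,0,0],"twist":[0,0,0],"fingers":1},{"linear":[0,0,0],"twist":[0,0,0],"fingers":1},{"linear":[0,0,0],"twist":[0,0,0],"fingers":1},{"linear":[0,0,0],"twist":[0,0,0],"fingers":1}]'>/dev/null;python3 - <<'E'
from h import *
RG=R.from_rotvec([-1.046,1.305,1.045]);print(st()['position'],st()['ft_force'],toolmove([.5474,-.155,.0503],RG))
E
```

```text
[ 0.54745186 -0.15655925  0.06421376] [-0.34065327  0.52314875 -3.57080193] (array([0.01391252, 0.00041467, 0.00151542]), array([-0.1249966 , -0.01609279,  0.04674886]))
```

```bash
python3 -m creep '[{"linear":[0.003,0.0004,0.0015],"twist":[0,0,0],"fingers":1},{"linear":[0.006,0.0004,0.0015],"twist":[-0.1,0,0],"fingers":1},{"linear":[0.009,0.0004,0.0015],"twist":[-0.1,0,0],"fingers":1},{"linear":[0.011,0.0004,0.0015],"twist":[-0.1,0,0],"fingers":1},{"linear":[0.012,0.0004,0.0015],"twist":[-0.1,0,0],"fingers":1},{"linear":[0.012,0.0004,0.0015],"twist":[-0.1,0,0],"fingers":1},{"linear":[0.012,0.0004,0.0015],"twist":[-0.1,0,0],"fingers":1},{"linear":[0.012,0.0004,0.0015],"twist":[-0.1,0,0],"fingers":1}]'>/dev/null;python3 - <<'E'
from h import *
RG=R.from_rotvec([-1.046,1.305,1.045]);print(st()['position'],st()['ft_force'],toolmove([.5474,-.155,.0503],RG))
E
```

```text
[ 0.54725907 -0.15488308  0.05183505] [-0.40892149 -0.0628287  -2.01106242] (array([ 1.53520481e-03, -1.61766695e-04, -8.30169872e-05]), array([-0.02275084, -0.00066422,  0.01244192]))
```

```bash
python3 -m creep '[{"linear":[0.001,0,0],"twist":[0,0,0],"fingers":1},{"linear":[0.0015,0,0],"twist":[0,0,0],"fingers":1},{"linear":[0.0015,0,0],"twist":[0,0,0],"fingers":1}]';python3 -m creep '[{"linear":[0.0005,0,0],"twist":[0,0,0],"fingers":1},{"linear":[0.0005,0,0],"twist":[0,0,0],"fingers":1},{"linear":[0.0005,0,0],"twist":[0,0,0],"fingers":1}]'
```

```text
time: 29.38
position: [0.5473, -0.1549, 0.0504]
tool_rot: [-1.046, 1.305, 1.044]
ft_force: [0.0, 0.4, -2.5]
grip_width: 0.294
time: 29.63
position: [0.5473, -0.1549, 0.0503]
tool_rot: [-1.046, 1.305, 1.044]
ft_force: [-2.1, 0.6, 3.4]
grip_width: 0.293
```

Seated: contact at the same height as the start. Releasing and backing off straight up.

```bash
python3 -m creep '[{"linear":[0,0,0],"twist":[0,0,0],"fingers":0.3},{"linear":[0,0,0],"twist":[0,0,0],"fingers":0.1},{"linear":[0,0,0],"twist":[0,0,0],"fingers":-0.2},{"linear":[0,0,0],"twist":[0,0,0],"fingers":-0.2},{"linear":[0,0,0],"twist":[0,0,0],"fingers":-0.2},{"linear":[0,0,0],"twist":[0,0,0],"fingers":-0.2}]' 
python3 -m creep '[{"linear":[-0.01,0,0],"twist":[0,0,0],"fingers":-0.2},{"linear":[-0.03,0,0],"twist":[0,0,0],"fingers":-0.2},{"linear":[-0.06,0,0],"twist":[0,0,0],"fingers":-0.2},{"linear":[-0.09,0,0],"twist":[0,0,0],"fingers":-0.2},{"linear":[-0.12,0,0],"twist":[0,0,0],"fingers":-0.2},{"linear":[-0.15,0,0],"twist":[0,0,0],"fingers":-0.2},{"linear":[-0.18,0,0],"twist":[0,0,0],"fingers":-0.2},{"linear":[-0.2,0,0],"twist":[0,0,0],"fingers":-0.2}]' 
python3 -m creep '[{"linear":[0,0,0],"twist":[0,0,0],"fingers":-0.2},{"linear":[0,0,0],"twist":[0,0,0],"fingers":-0.2},{"linear":[0,0,0],"twist":[0,0,0],"fingers":-0.2}]'
python3 - <<'E'
from h import *
im,d,p=shot('wrist','w6.png')
for n in ['gauge','gauge_go_tip','gauge_nogo_tip','thin_gauge']:
    print(n,[(np.round(r['centre'],4).tolist(),round(r['conf'],2)) for r in nets.place_of('wrist',n)][:2])
W=cloud(d,p)
m=(d>0)&(np.hypot(W[...,0]-.547,W[...,1]+.155)<.075)&(W[...,2]>.064)&(W[...,2]<.085)
P=W[m];print(len(P),cv2.minAreaRect(P[:,:2].astype(np.float32)*1000),np.percentile(P[:,2],[5,50,95]))
shot('scene','s2.png')
E
```

```text
time: 30.13
position: [0.5472, -0.1549, 0.0496]
tool_rot: [-1.046, 1.305, 1.045]
ft_force: [-0.1, 0.3, -0.7]
grip_width: 0.582
time: 30.8
position: [0.548, -0.1547, 0.254]
tool_rot: [-1.049, 1.303, 1.041]
ft_force: [0.2, -0.2, -0.1]
grip_width: 0.596
time: 31.05
position: [0.5465, -0.1547, 0.2493]
tool_rot: [-1.045, 1.306, 1.045]
ft_force: [0.3, 0.2, -0.3]
grip_width: 0.595
gauge [([0.5454, -0.1555, 0.0573], 0.72)]
gauge_go_tip [([0.6095, -0.1711, 0.0602], 0.55)]
gauge_nogo_tip [([0.4955, -0.1461, 0.0572], 0.86)]
thin_gauge [([0.5314, -0.2428, 0.0544], 0.58)]
1909 ((553.9293212890625, -156.8478240966797), (25.730314254760742, 114.29659271240234), 77.8706283569336) [0.06477187 0.06923591 0.07235374]
```

View pics/w6.png

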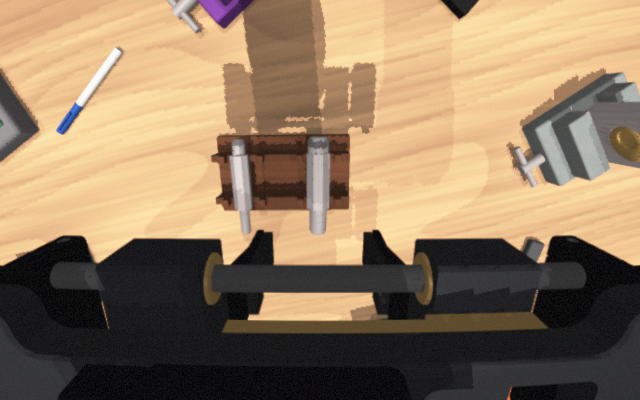

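View pics/s2.png

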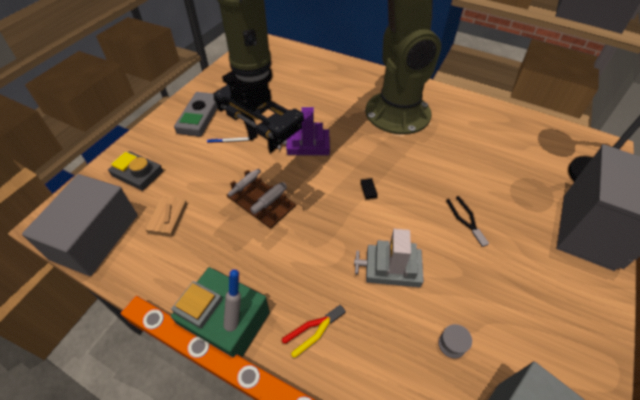

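The gauge lies level in its own place at (319,185), within 1 mm of its starting pose. The thin gauge is at (240,185), and everything else is unmoved. Handing in.

```bash
python3 -c "
from bench import job
print(job.close_job())"
```

```text
the job is handed in; nothing more can be done
None
```

The bore passed the check. The go end slid in fully, the no-go end was refused, and the thicker gauge is back in its own place on the rest. I handed the job in at about 31 s, against the 72 s limit.

- **Finding the bore:** the wrist camera showed it about 5 mm to the vice's −x side of the bush centre.
- **Go end (from the vice's +y side):** it went in with no noticeable resistance. It stopped when the handle's shoulder met the bush, with about 3 N of reaction.
- **No-go end (from the −y side):** it stopped 2–3 mm into the mouth. I held it there for over 2.5 s with no creep. The measured force was 9–10 N, mostly about 9.5 N, so slightly under the 10 N asked.
- **Side forces:** early in the no-go press the gauge was slightly off-centre, with about 2 N of side force. I re-centred it by a few tenths of a millimetre before pressing fully.
- **Final checks:** the laid-back gauge is level and within about 1 mm of where it started. The thin gauge and the other things in view look unmoved, and the gripper is clear of everything.

Nothing failed. One small disagreement: the vice face was about 1.7 mm from where my first camera estimate put it. Both contacts and the later wrist depth reading agreed on the offset.

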